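# Sanitise the foot-file plates and start the timer

## Robot

A 6-joint arm with a two-finger parallel gripper is mounted at the origin on the work surface. World frame = base frame: x ahead of the robot, y to its left, z up, the work surface at z = 0. Lengths are in mm, angles in rad, forces in N, time in s.
With the tool pointing down it reaches from about 275 to 775 mm from the base axis. Payload 14.6 kg.
Tool frame: the origin (TCP) lies at the very end of the fingers, on their centre line; the grasp point (between the pads) lies 19 mm behind it (ctrl.grip_point_offset is the distance from the TCP to the grasp point, in mm); z points along the fingers, y is the direction in which the jaws open and shut (so a half turn about z gives the same grasp; the last joint's range is limited). The gripper opens to 85 mm and grips with 20 to 120 N. Pads are 22 mm wide; open, the fingers measure 114 mm over their backs; the gripper's body (76 mm by 85 mm) begins 54 mm behind the grasp point. The pads swing forward as they close: fully open they stand 13 mm farther back than shut.
Start: joints at [-1.264, 0.263, -0.048, 1.259, 0, 1.415], TCP at [233.914, -470.013, 203.178] pointing down, gripper open.
Joint ranges: [-2.65, 2.65], [-0.89, 1.7], [-1.18, 1.37], [-2.13, 2.11], [-1.35, 1.29], [-3.14, 3.14]. Speed limits (rad/s): [1.89, 1.89, 2.57, 2.79, 3.14, 3.14].

## Interface

Orientations are given as a rotation vector (axis times angle).
In Python, from cell import ctrl, vision gives the robot as it stands. The module is installed in compiled form; this text tells all that it offers.
- The arm moves only by the shell command python3 -m pendant 'ROWS' [OPENING] [FORCE]. ROWS is JSON, one flat list of numbers, 6 for each row, row after row: the shift along the tool's x, y, z in units of 0.8 m (1.0 is 0.8 m), then the turn, a rotation vector about the tool's x, y, z in units of pi rad (1.0 is pi rad). In form: [tx, ty, tz, ax, ay, az, tx, ty, tz, ax, ay, az, ...]. A call has 1 to 8 rows; each row is the pose to reach, as a shift and turn from the pose commanded when the call began, along the tool's axes at that moment, turning the shorter way round; what a row does not reach only later rows make up. A row lasts 1/10 s, in which the tool goes at most 50 mm and 8.59 degrees, less where a joint would pass 70% of its speed; a pose out of reach is approached as far as the arm can. A call with a number of a shift or a turn outside -1 to 1 is refused whole. A call with a gripper value outside its range is refused whole. OPENING is the opening, from 0 (shut) to 1 (fully open), set as the call begins (- or left out, the last holds). The fingers move at their own pace and stop on an object; FORCE is the grip in N (left out, the last holds). Time passes only in rows, so rows that repeat a pose let the fingers close. It gives the time, the measured TCP pose, the force and the opening at its end, in the units of the state.
- ctrl.get_obs(): the state, without advancing time (a new reading comes with each control period).
- vision.grab_frame(name): name is "side" or "top" or "wrist"; returns the picture (384x512x3 uint8, red, green, blue); there is no depth.
- vision.get_calibration(name): a dict with "fx", "fy", "cx", "cy" (pixels), "pose" (4x4, takes a point from camera to world coordinates). Camera axes: x right, y down, z forward; pixel columns grow to the right and rows downward; lengths in mm; the calibration is good to about 2 mm. The wrist camera is an equidistant fisheye: a pixel r from the principal point sees the ray r / f radians off the axis. A picture is of the moment at which its call begins: read the wrist's pose just before it. get_calibration takes no time and is no camera call; for the wrist camera it gives the pose at the moment of the call.
- ctrl.job_done(): hands the job in, once; it reports no verdict.
Trained networks look in the newest picture that a camera, given by its name, has taken for a name from the list of things; names that differ only in an ending like _2 or _b are one class to them, and where a whole thing is asked for, a point or a joint stands for the part that bears it (a point fixed in the world has none). Each returns a list of dicts, best first, with "conf" (0 to 1); they miss things now and then, are a little off and sometimes report something else, mostly with a low value. They report only what shows in the picture. A call takes as long as a camera call. They do not tell look-alikes from the thing itself.
- vision.trace(thing, camera): "mask" (384x512 bool, what is visible of it) and "bbox" ([left, top, right, bottom] in pixels, round what is visible of it).
The state is a dict: "time_s": time; "qpos": joint angles; "dq": joint speeds; "joint_efforts": joint torques, N m; "ee_pos": TCP position; "tool_rot": TCP orientation; "contact_force": force on the tool from outside, world axes, zero at the start; "wrist_torque": the same for the moment, N m; "opening": opening from 0.0 (shut) to 1.0 (fully open).
Only numpy, scipy, OpenCV 4.12 (cv2) and the standard library are available. Lean on these libraries where they do the work, as an engineer would, in place of code of your own. Each camera call takes 0.05 s, during which the arm holds its last target.

## Task

Open the sanitising box, lay every foot-file plate that is out on the table flat in its rack, each with its notch over one of the orange pins (any pin, one plate to a pin), then close the lid fully. Only then lay the timer face up with its plain foot end square against the crate's bottom rail and push its red plunger fully in, so that the rail braces it, to start it; let the plunger go and leave the timer lying there against the rail. Leave the other things where they are.

Things in the scene. Friction and masses are not known exactly. Their poses are not given: they have to be found in the camera images.
- plate1_mid (a point): steel foot-file plate, a flat blade 120 long, 32 wide, 6 mm thick, 60 g. The point is its centre, half-way up. x runs along its length to the notched end, z out of the dark grit face. The notch, an open slot 12 mm wide and 18 mm deep, is in the middle of the +x end. Flat on the table at the start; may be absent (None from the start)
- plate2_mid (a point): steel foot-file plate, a flat blade 120 long, 32 wide, 6 mm thick, 60 g. The point is its centre, half-way up. x runs along its length to the notched end, z out of the dark grit face. The notch, an open slot 12 mm wide and 18 mm deep, is in the middle of the +x end. Flat on the table at the start; may be absent (None from the start)
- plate3_mid (a point): steel foot-file plate, a flat blade 120 long, 32 wide, 6 mm thick, 60 g. The point is its centre, half-way up. x runs along its length to the notched end, z out of the dark grit face. The notch, an open slot 12 mm wide and 18 mm deep, is in the middle of the +x end. Flat on the table at the start; may be absent (None from the start)
- plate4_mid (a point): steel foot-file plate, a flat blade 120 long, 32 wide, 6 mm thick, 60 g. The point is its centre, half-way up. x runs along its length to the notched end, z out of the dark grit face. The notch, an open slot 12 mm wide and 18 mm deep, is in the middle of the +x end. Flat on the table at the start; may be absent (None from the start)
- bed1 (a point): bed of the rack in the sanitising box: where the centre of a seated plate lies, 23 mm above the table; x (to the hinge side), y, z as the box. Its orange pin, 8 mm thick with a coned top, stands 50 mm from here along +x, to 16 mm above the rails; the notch goes over it, so a seated plate's x points along this x. Beds lie 64 mm apart along y
- bed2 (a point): bed of the rack in the sanitising box: where the centre of a seated plate lies, 23 mm above the table; x (to the hinge side), y, z as the box. Its orange pin, 8 mm thick with a coned top, stands 50 mm from here along +x, to 16 mm above the rails; the notch goes over it, so a seated plate's x points along this x. Beds lie 64 mm apart along y
- bed3 (a point): bed of the rack in the sanitising box: where the centre of a seated plate lies, 23 mm above the table; x (to the hinge side), y, z as the box. Its orange pin, 8 mm thick with a coned top, stands 50 mm from here along +x, to 16 mm above the rails; the notch goes over it, so a seated plate's x points along this x. Beds lie 64 mm apart along y
- steribox: cream sanitising box, fixed, 180 (x) by 232 (y) by 55 mm high, walls 5 mm; origin under its centre on the table; the hinge runs along its +x rim, away from the robot. Inside, two grey rails along y, 14 mm wide, middles at x = -40 and +50 mm, carry the plates 20 mm above the table and 14 mm above the floor; the walls rise 35 mm above the rails
- lid (a joint): lid angle: 0 closed, grows as it opens, 1.9 rad at its stop. A stiff hinge: the lid stays where it is left; about 3 N at the tongue moves it. May start a little ajar
- lid_tongue (a point): grip point of the grey lift tongue on the middle of the lid's free edge: 36 mm wide (along the hinge), 10 thick, 47 long; the point lies half-way through its thickness, 28 mm beyond the lid's edge, 212 mm from the hinge line. Moves with the lid; x points from tongue to hinge, y along the hinge. The lid is 184 x 236 x 10 mm with a clear window
- lid_hinge (a point): middle of the lid's hinge line, at the underside of the lid, 5 mm below the middle of its thickness; y along the hinge line
- timer_mid (a point): loose teal timer, a slab 92 long (x), 56 wide (y), 28 mm thick (z), 160 g, grey display on its face (+z). The point is the centre of the slab, 14 mm above its underside. The red start plunger sticks out of the -x end; the +x end is its plain foot end
- plunger (a joint): travel of the timer's start plunger: 0 out, 0.008 m fully pressed in (needs 5 N, 1.5 N to begin); springs back. Unless the timer is braced it slides away on the table instead
- plunger_face (a point): middle of the plunger's end face: 62 mm from the timer's centre along -x, 14 mm above the timer's underside; the plunger is 20 mm thick, round, and sticks out 16 mm
- rail_front (a point): middle of the front face of the crate's bottom rail, 16 mm above the table; x points into the crate (level, square to the rail), y along the rail. The rail is 440 mm long (220 each way), 32 high, and stands 20 mm in front of the boards of the painted crate, which lies on its side as a shelf, open to the middle of the table
- crate: the crate, fixed, 270 mm high (jar and carton on top, to 363 mm), with a tilt-out blue bin in it; origin at the middle of the rail's front face, on the table; axes as rail_front
- cup: white plastic measuring cup, 80 mm wide, 85 mm tall, standing in the crate; origin under its middle. Leave alone
- thermo_case: clear hard case with a glass thermometer, 150 x 30 x 22 mm, lying in the crate; origin under its middle. Leave alone
- clipper: steel nail clipper, 75 x 14 x 12 mm, lying on the table; origin under its middle. Leave alone
- balm_tin: round aluminium balm tin, 62 mm across, 24 mm high, on the table; origin under its middle. Leave alone
- lotion: white lotion bottle, 44 mm across, 80 mm tall, on the table; origin under its middle. Leave alone
- cream_jar: amber cream jar, 58 mm across, 50 mm high, on the table; origin under its middle. Leave alone
- timer: the timer as a body, origin under its centre; axes as timer_mid
Things that resemble listed ones, but are neither listed nor needed, are in the scene too. Of the things that look like the timer, the larger one is meant.

How it is judged (in metres and radians):
On the way, in this order (a step that is already met when the one before it is completed fails the run):
1. every plate that is there lies flat on the rack with its notch over a pin (((horizontal distance between plate1_mid and bed1 below 0.006 m and z of plate1_mid in the frame of bed1 between -0.003 and 0.003 m) or (horizontal distance between plate1_mid and bed2 below 0.006 m and z of plate1_mid in the frame of bed2 between -0.003 and 0.003 m) or (horizontal distance between plate1_mid and bed3 below 0.006 m and z of plate1_mid in the frame of bed3 between -0.003 and 0.003 m)) and angle between the z axis of each of plate1_mid, plate2_mid, plate3_mid, plate4_mid and the z axis of bed1, either way round below 0.06 rad and angle between the x axis of each of plate1_mid, plate2_mid, plate3_mid, plate4_mid and the x axis of bed1, either way round below 0.12 rad and ((horizontal distance between plate2_mid and bed1 below 0.006 m and z of plate2_mid in the frame of bed1 between -0.003 and 0.003 m) or (horizontal distance between plate2_mid and bed2 below 0.006 m and z of plate2_mid in the frame of bed2 between -0.003 and 0.003 m) or (horizontal distance between plate2_mid and bed3 below 0.006 m and z of plate2_mid in the frame of bed3 between -0.003 and 0.003 m)) and ((horizontal distance between plate3_mid and bed1 below 0.006 m and z of plate3_mid in the frame of bed1 between -0.003 and 0.003 m) or (horizontal distance between plate3_mid and bed2 below 0.006 m and z of plate3_mid in the frame of bed2 between -0.003 and 0.003 m) or (horizontal distance between plate3_mid and bed3 below 0.006 m and z of plate3_mid in the frame of bed3 between -0.003 and 0.003 m)) and ((horizontal distance between plate4_mid and bed1 below 0.006 m and z of plate4_mid in the frame of bed1 between -0.003 and 0.003 m) or (horizontal distance between plate4_mid and bed2 below 0.006 m and z of plate4_mid in the frame of bed2 between -0.003 and 0.003 m) or (horizontal distance between plate4_mid and bed3 below 0.006 m and z of plate4_mid in the frame of bed3 between -0.003 and 0.003 m))), for 0.2 s.
2. the lid is closed (value of joint lid below 0.03 rad), for 0.2 s.
3. the timer lies flat, face up, its foot end against the crate's rail, and its plunger is pushed fully in (value of joint plunger above 0.006 m and contact force between timer and crate above 1.5 N and angle between timer_mid's own z axis and vertical below 0.1 rad and x of timer_mid in the frame of rail_front above -0.062 m and angle between the x axis of timer_mid and the x axis of rail_front, either way round below 0.2 rad), for 0.1 s.
At the end, for the whole second after the job is handed in: Every plate present: centre within 6 mm (level) and 3 mm (height) of a bed point, flat to 0.06 rad, in line to 0.12 rad. Lid under 0.03 rad. Timer still, flat and face up on the table, square to the rail to 0.2 rad, foot end within 15 mm of it, plunger out again (all of step 1 and value of joint lid below 0.03 rad and value of joint plunger below 0.002 m and angle between timer_mid's own z axis and vertical below 0.1 rad and height (world z) of timer_mid below 0.02 m and angle between the x axis of timer_mid and the x axis of rail_front, either way round below 0.2 rad and x of timer_mid in the frame of rail_front between -0.062 and -0.035 m and linear speed of timer below 0.01 m/s); the robot touches nothing.
It fails at once if a bystander (cup, thermometer case, clipper, balm tin, lotion bottle, cream jar) is moved more than 30 mm (distance of any of cup, thermo_case, clipper, balm_tin, lotion, cream_jar from where it was at the start of the episode above 0.03 m).
Of plate1, plate2, plate3, plate4 only 2 to 3 are there at a start; the rules pass over those that are not, and their reading is None.
At some moment in a run one of timer may be knocked a few centimetres aside while the robot is not near it.
Once in a run the grip may slacken for a moment while it holds something.
It also fails if it takes over 210 s, if anything falls off the work surface, if the arm or the gripper's body presses on something with over 40 N, if the wrist force passes 120 N, or if a joint passes its speed limit or range.

## Working session

There is one attempt and no reset: what is moved stays moved. The work goes in short steps, Python scripts to look and compute and a shell command to move; the robot and the scene stay as the last step left them, time stands still between calls to the robot, and variables do not carry over. Pictures are saved under pics/ and viewed, and the job is handed in when it is done.

```bash
ls; mkdir -p pics; cat > h.py <<'E'
import numpy as np, cv2
from scipy.spatial.transform import Rotation as R
from cell import ctrl, vision
def save(name,fn):
    im=vision.grab_frame(name); cv2.imwrite('pics/'+fn,im[:,:,::-1]); return im
E
python3 - <<'E'
from h import *
o=ctrl.get_obs()
for k,v in o.items(): print(k,np.round(v,3))
for c in ['side','top','wrist']:
    save(c,c+'0.png'); k=vision.get_calibration(c); print(c,k['fx'],k['fy'],k['cx'],k['cy']);print(np.round(k['pose'],3))
E
```

```text
pics
time_s 0.0
qpos [-1.264  0.264 -0.049  1.259  0.     1.416]
dq [ 0.001  0.    -0.001  0.001 -0.002 -0.001]
joint_efforts [ 1.0000e-03 -6.3761e+01  3.8456e+01  1.4000e-02 -0.0000e+00 -0.0000e+00]
ee_pos [ 233.84  -469.705  202.724]
tool_rot [-3.057 -0.719  0.   ]
contact_force [ 0.437 -0.166  0.037]
wrist_torque [-0.048 -0.026  0.06 ]
opening 0.998
side 417.4897440251059 417.4897440251059 265.86415296386355 195.7876952133621
[[-6.810000e-01 -5.080000e-01  5.280000e-01 -2.675580e+02]
 [-7.320000e-01  4.630000e-01 -4.990000e-01  8.663240e+02]
 [ 9.000000e-03 -7.260000e-01 -6.870000e-01  1.104117e+03]
 [ 0.000000e+00  0.000000e+00  0.000000e+00  1.000000e+00]]
top 438.46441031918624 438.46441031918624 254.43566701391904 195.7719081482447
[[-2.100000e-02 -9.920000e-01  1.220000e-01  3.599820e+02]
 [-1.000000e+00  2.200000e-02  3.000000e-03  1.241870e+02]
 [-5.000000e-03 -1.220000e-01 -9.930000e-01  1.402693e+03]
 [ 0.000000e+00  0.000000e+00  0.000000e+00  1.000000e+00]]
wrist 297.3186396354542 297.3186396354542 252.85800729012794 193.51778549279544
[[ 4.45000e-01 -8.56000e-01 -2.62000e-01  3.00773e+02]
 [-8.95000e-01 -4.26000e-01 -1.29000e-01 -4.36259e+02]
 [-1.00000e-03  2.92000e-01 -9.57000e-01  3.73501e+02]
 [ 0.00000e+00  0.00000e+00  0.00000e+00  1.00000e+00]]
```

View pics/top0.png

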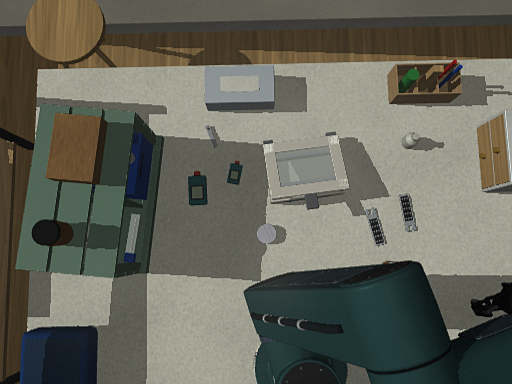

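View pics/side0.png

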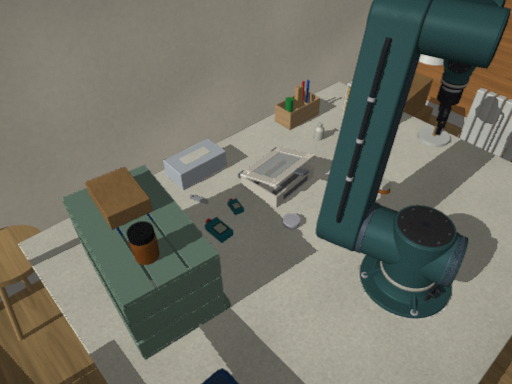

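View pics/wrist0.png

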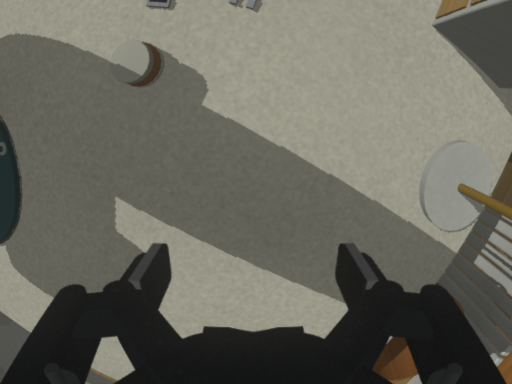

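The top view shows the box near (305,168), two plates near (375,227) and (408,212), the larger timer near (198,188) and a smaller look-alike at (235,172). The crate is on the left. I'll locate these in world coordinates next.

```bash
cat >> h.py <<'E'
def ray(cam,u,v,cal=None):
    k=cal or vision.get_calibration(cam); T=np.array(k['pose'])
    x=(u-k['cx'])/k['fx']; y=(v-k['cy'])/k['fy']
    if cam=='wrist':
        r=np.hypot(x,y); s=np.sin(r)/r if r>1e-9 else 1.; d=np.array([x*s,y*s,np.cos(r)])
    else: d=np.array([x,y,1.])
    return T[:3,3],T[:3,:3]@d
def pix(cam,u,v,z,cal=None):
    o,d=ray(cam,u,v,cal); return o+d*(z-o[2])/d[2]
def proj(cam,P,cal=None):
    k=cal or vision.get_calibration(cam); T=np.array(k['pose'])
    p=T[:3,:3].T@(np.array(P,float)-T[:3,3])
    if cam=='wrist':
        r=np.hypot(p[0],p[1]); th=np.arctan2(r,p[2]); s=th/r if r>1e-9 else 0
        return np.array([k['cx']+k['fx']*p[0]*s,k['cy']+k['fy']*p[1]*s])
    return np.array([k['cx']+k['fx']*p[0]/p[2],k['cy']+k['fy']*p[1]/p[2]])
def delta(P,rot):
    """row to reach world TCP P (mm), rotation R object, from current measured pose"""
    o=ctrl.get_obs(); R0=R.from_rotvec(o['tool_rot'])
    t=R0.inv().apply(np.array(P)-o['ee_pos'])/800
    a=(R0.inv()*rot).as_rotvec()/np.pi
    return np.round(np.r_[t,a],4)
def down(yaw):
    # tool pointing down, tool y axis at world yaw (tool x = yaw+90deg)
    y=np.array([np.cos(yaw),np.sin(yaw),0]); z=np.array([0,0,-1.]); x=np.cross(y,z)
    return R.from_matrix(np.c_[x,y,z])
E
python3 - <<'E'
from h import *
im=save('top','top1.png')
print('topdown box etc')
for th,z in [('plate1_mid',3),('timer',28),('steribox',55),('lid_tongue',60),('cream_jar',50),('lotion',80),('balm_tin',24),('clipper',12),('cup',85),('thermo_case',22)]:
    for r in vision.trace(th,'top'):
        m=r['mask']; 
        if r['conf']<.3: continue
        ys,xs=np.nonzero(m); print(th,round(r['conf'],2),r['bbox'],np.round(pix('top',xs.mean(),ys.mean(),z)))
cv2.imwrite('pics/top1c.png',cv2.resize(im[100:260,130:430,::-1],None,fx=2.6,fy=2.6,interpolation=cv2.INTER_CUBIC))
o=ctrl.get_obs();print(R.from_rotvec(o['tool_rot']).as_matrix().round(3))
E
```

```text
topdown box etc
timer 0.82 [227.0, 163.7, 241.2, 183.9] [603. 190.  28.]
timer 0.78 [191.1, 170.6, 205.5, 201.3] [555. 308.  28.]
steribox 0.87 [263.3, 131.5, 347.0, 211.1] [605. -32.  55.]
steribox 0.34 [365.5, 208.4, 383.2, 246.4] [ 420. -239.   55.]
steribox 0.3 [265.0, 137.0, 345.7, 209.3] [609. -33.  55.]
lid_tongue 0.93 [267.3, 136.2, 345.4, 207.8] [608. -32.  60.]
lotion 0.67 [399.4, 132.0, 420.2, 149.8] [ 685. -354.   80.]
lotion 0.51 [261.4, 133.1, 347.3, 208.7] [601. -29.  80.]
balm_tin 0.88 [254.5, 220.2, 278.2, 241.5] [410.  93.  24.]
balm_tin 0.65 [262.3, 133.3, 348.1, 207.9] [615. -36.  24.]
clipper 0.49 [205.8, 124.0, 215.6, 148.2] [728. 264.  12.]
thermo_case 0.91 [122.8, 213.9, 142.1, 261.3] [403. 514.  22.]
[[ 0.895  0.446  0.   ]
 [ 0.446 -0.895  0.   ]
 [ 0.    -0.    -1.   ]]
```

View pics/top1c.png

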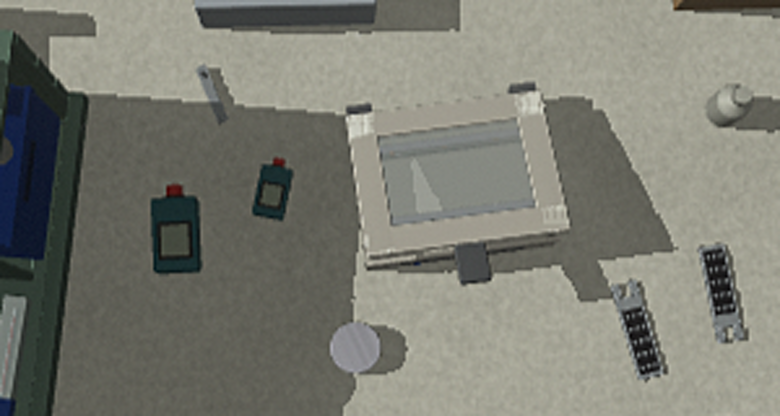

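```bash
cat > d.py <<'E'
import sys
from h import *
# usage: d.py x y z toolx_angle_deg [pitch_deg]
a=[float(s) for s in sys.argv[1:]]
ang=np.radians(a[3]); rot=down(ang-np.pi/2)
if len(a)>4: # tilt about tool y
    rot=rot*R.from_rotvec([0,np.radians(a[4]),0])
o=ctrl.get_obs(); print(o['time_s'],np.round(o['ee_pos'],1),np.round(o['contact_force'],1),round(o['opening'],3))
print(list(delta(a[:3],rot)))
E
python3 d.py 420 -150 400 180
```

```text
0.7 [ 233.9 -470.   203.2] [ 0.   0.3 -0.3] 0.997
[np.float64(0.3865), np.float64(-0.2545), np.float64(-0.246), np.float64(0.0), np.float64(-0.0), np.float64(-0.853)]
```

```bash
python3 -m pendant '[0.3865,-0.2545,-0.246,0,0,-0.425,0.3865,-0.2545,-0.246,0,0,-0.425,0.3865,-0.2545,-0.246,0,0,-0.425,0.3865,-0.2545,-0.246,0,0,-0.425,0.3865,-0.2545,-0.246,0,0,-0.425,0.3865,-0.2545,-0.246,0,0,-0.425,0.3865,-0.2545,-0.246,0,0,-0.425,0.3865,-0.2545,-0.246,0,0,-0.425]' 1 ; python3 d.py 420 -150 400 180
```

```text
time_s: 1.5
ee_pos: [411.8, -162.9, 392.1]
tool_rot: [2.111, 2.326, 0.0]
contact_force: [1.3, -0.5, 0.2]
opening: 0.996
1.5 [ 411.8 -162.9  392.1] [ 1.3 -0.5  0.2] 0.996
[np.float64(0.015), np.float64(0.0117), np.float64(-0.0099), np.float64(0.0), np.float64(0.0002), np.float64(-0.4691)]
```

```bash
python3 -m pendant '[0.01,0.0,0,0,0,-0.469,0.01,0.0,0,0,0,-0.469,0.01,0.0,0,0,0,-0.469,0.01,0.0,0,0,0,-0.469,0.01,0.0,0,0,0,-0.469,0.01,0.0,0,0,0,-0.469,0.01,0.0,0,0,0,-0.469,0.01,0.0,0,0,0,-0.469]'; python3 d.py 420 -150 400 180; python3 -m pendant '[0,0,0,0,0,-0.05,0,0,0,0,0,-0.093,0,0,0,0,0,-0.093]'; python3 - <<'E'
from h import *
o=ctrl.get_obs();print(o['ee_pos'],o['tool_rot'],o['qpos'].round(2) if hasattr(o['qpos'],'round') else o['qpos'])
im=save('wrist','w1.png');k=vision.get_calibration('wrist');import pickle;pickle.dump(k,open('w1.pkl','wb'))
save('top','t2.png')
cv2.imwrite('pics/w1b.png',cv2.resize(im[:,:,::-1],None,fx=1.5,fy=1.5))
for c in ('wrist','top'):
  for r in vision.trace('plate1_mid',c): print(c,r['conf'],r['bbox'])
E
```

```text
time_s: 2.3
ee_pos: [410.7, -156.7, 391.0]
tool_rot: [0.428, 3.112, -0.0]
contact_force: [0.4, 0.6, -0.6]
opening: 1.003
2.3 [ 410.7 -156.7  391. ] [ 0.4  0.6 -0.6] 1.003
[np.float64(-0.0089), np.float64(0.0112), np.float64(-0.0113), np.float64(-0.0), np.float64(0.0), np.float64(-0.0871)]
time_s: 2.6
ee_pos: [410.7, -156.7, 391.0]
tool_rot: [-0.023, 3.141, -0.0]
contact_force: [0.0, 0.0, 0.6]
opening: 0.998
[ 410.73672583 -156.70507249  390.98304698] [-2.31812213e-02  3.14137540e+00 -9.54591172e-05] [-0.55  0.13  0.28  1.73  0.   -0.57]
```

View pics/w1b.png

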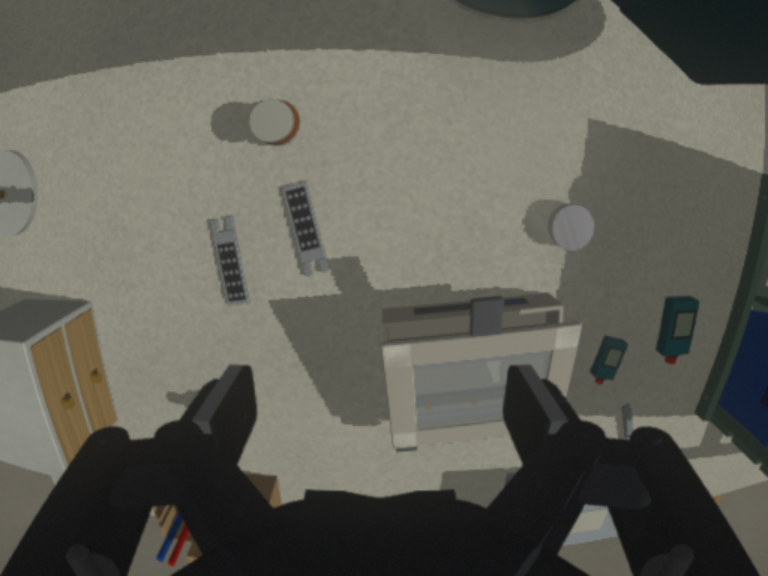

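View pics/t2.png

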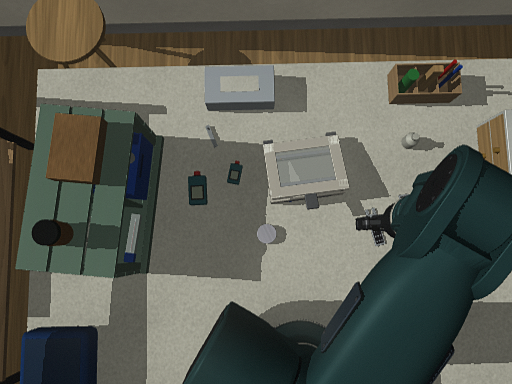

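```bash
cat >> h.py <<'E'
def tri(obs):
    # obs: list of (cam,u,v,cal)
    A=np.zeros((3,3));b=np.zeros(3)
    for c,u,v,k in obs:
        o,d=ray(c,u,v,k); d=d/np.linalg.norm(d); M=np.eye(3)-np.outer(d,d); A+=M;b+=M@o
    p=np.linalg.solve(A,b)
    return p,[np.round(proj(c,p,k)-[u,v],1) for c,u,v,k in obs]
E
python3 - <<'E'
from h import *
import pickle
w=cv2.imread('pics/w1.png');t=cv2.imread('pics/t2.png');s=cv2.imread('pics/side0.png')
cv2.imwrite('pics/c1.png',cv2.resize(w[185:310,240:400],None,fx=4.8,fy=4.8,interpolation=cv2.INTER_CUBIC))
cv2.imwrite('pics/c2.png',cv2.resize(t[120:220,255:360],None,fx=6,fy=6,interpolation=cv2.INTER_CUBIC))
cv2.imwrite('pics/c3.png',cv2.resize(s[140:210,230:320],None,fx=8,fy=8,interpolation=cv2.INTER_CUBIC))
E
```

```text
(no output)
```

View pics/c1.png

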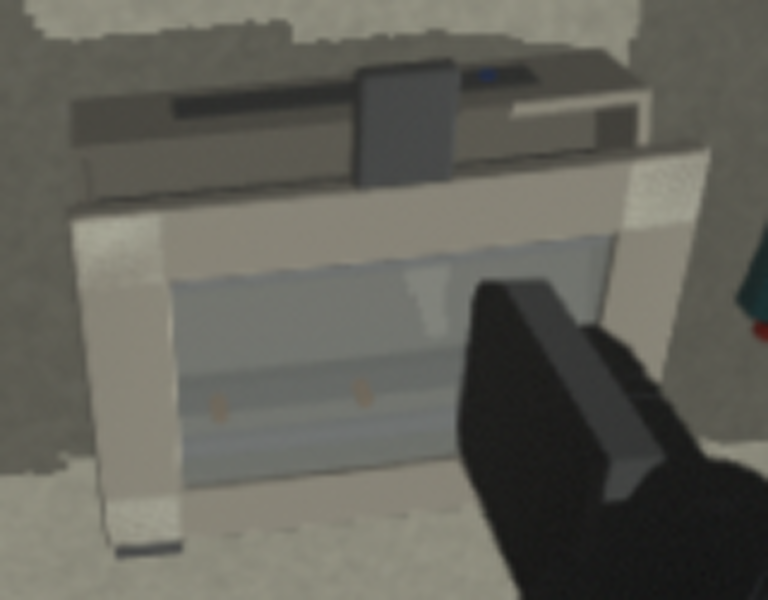

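View pics/c2.png

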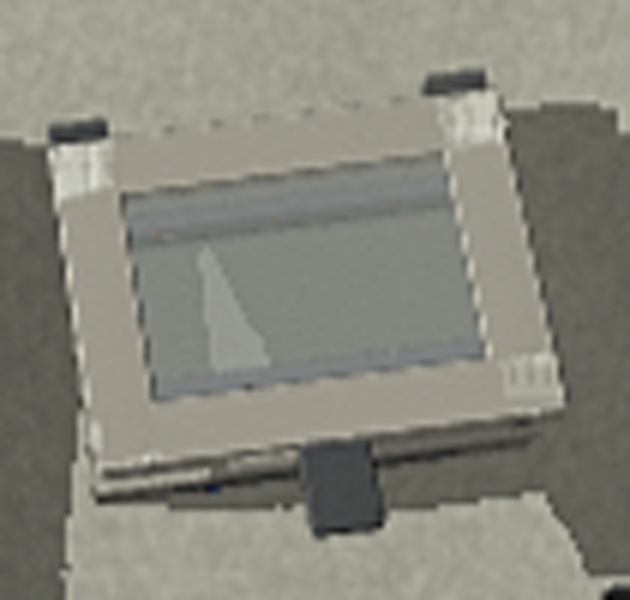

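View pics/c3.png

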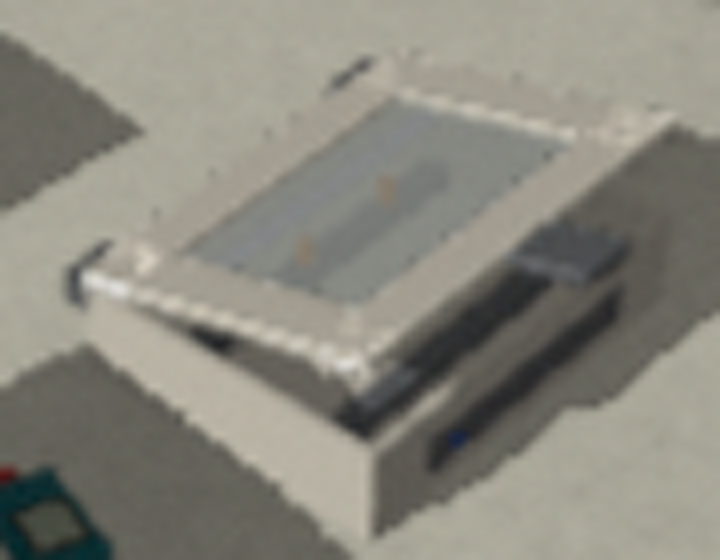

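```bash
python3 - <<'E'
from h import *
import pickle
w=pickle.load(open('w1.pkl','rb'));t=vision.get_calibration('top')
for n,a,b in [('tend',(407,66),(347,530)),('troot',(402,182),(340,445)),('corner y-',(74,218),(563,402)),('corner y+',(708,152),(98,470)),('back y-',(105,540),(497,95))]:
    p,e=tri([('wrist',a[0]/4.8+240,a[1]/4.8+185,w),('top',b[0]/6+255,b[1]/6+120,t)]); print(n,p.round(1),e)
E
```

```text
tend [476.2 -42.4 127. ] [array([ 0.2, -0.4]), array([ 0.1, -0.2])]
troot [517.7 -40.5 126.6] [array([ 0.2, -0.2]), array([ 0.1, -0.1])]
corner y- [ 537.1 -151.7  114.8] [array([-0.5,  0.4]), array([-0.3,  0.2])]
corner y+ [510.   77.3 118.6] [array([ 0.4, -0.8]), array([ 0.2, -0.5])]
back y- [ 704.5 -135.2   73.5] [array([ 0.1, -0.1]), array([ 0.1, -0. ])]
```

```bash
python3 d.py 452 -46 166 186.7 -40
```

```text
2.8 [ 410.7 -156.7  391. ] [-0.6 -0.2  0.1] 1.0
[np.float64(-0.0529), np.float64(0.1379), np.float64(0.2812), np.float64(-0.012), np.float64(-0.222), np.float64(-0.033)]
```

```bash
python3 -m pendant '[-0.0529,0.1379,0.2812,-0.012,-0.222,-0.033,-0.0529,0.1379,0.2812,-0.012,-0.222,-0.033,-0.0529,0.1379,0.2812,-0.012,-0.222,-0.033,-0.0529,0.1379,0.2812,-0.012,-0.222,-0.033,-0.0529,0.1379,0.2812,-0.012,-0.222,-0.033,-0.0529,0.1379,0.2812,-0.012,-0.222,-0.033,-0.0529,0.1379,0.2812,-0.012,-0.222,-0.033,-0.0529,0.1379,0.2812,-0.012,-0.222,-0.033]' 0.75 30; python3 - <<'E'
from h import *
import pickle
im=save('wrist','w2.png');k=vision.get_calibration('wrist');pickle.dump(k,open('w2.pkl','wb'))
cv2.imwrite('pics/w2b.png',cv2.resize(im[:,:,::-1],None,fx=1.5,fy=1.5))
print(k['pose'].round(2))
print(ctrl.get_obs()['qpos'])
E
python3 d.py 497 -40.7 112 186.7 -40
```

```text
time_s: 3.6
ee_pos: [449.6, -43.9, 163.1]
tool_rot: [-0.143, 2.44, 0.057]
contact_force: [1.1, -0.4, -0.5]
opening: 0.749
[[-1.2000e-01  5.4000e-01  8.3000e-01  2.8332e+02]
 [ 9.9000e-01  6.0000e-02  1.0000e-01 -6.2640e+01]
 [ 1.0000e-02  8.4000e-01 -5.5000e-01  2.4460e+02]
 [ 0.0000e+00  0.0000e+00  0.0000e+00  1.0000e+00]]
[-0.5870073  -0.24689097 -0.96066821  0.29245816  0.43301111 -0.57703908]
3.65 [448.6 -42.8 161.5] [-2.9  1.5 -4.4] 0.751
[np.float64(-0.0066), np.float64(-0.0049), np.float64(0.0862), np.float64(0.0018), np.float64(-0.0004), np.float64(-0.0005)]
```

View pics/w2b.png

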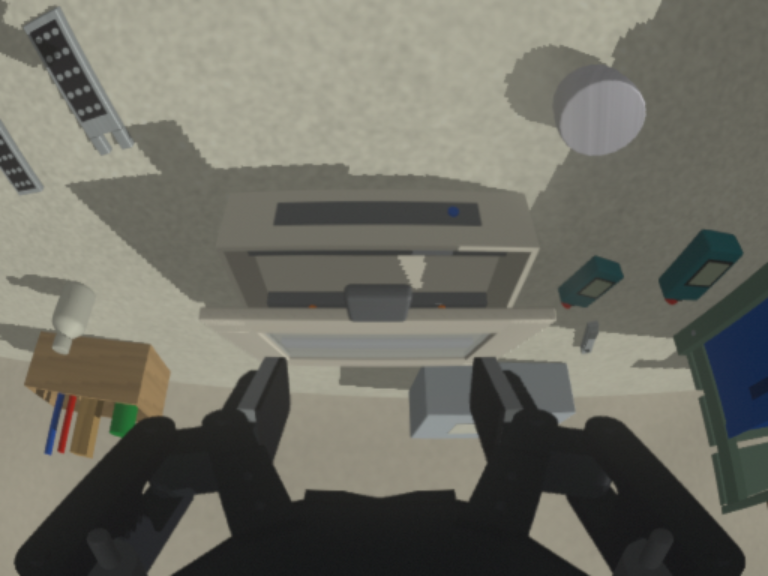

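```bash
python3 - <<'E'
from h import *
import pickle
k=pickle.load(open('w2.pkl','rb'))
t=vision.get_calibration('top')
print(tri([('wrist',378/1.5,319/1.5,k),('top',312.8,208.3,t)]))  # tongue end lower/top
print(tri([('wrist',378/1.5,287/1.5,k),('top',312.8,208.3,t)]))
w=pickle.load(open('w1.pkl','rb'))
print(tri([('wrist',378/1.5,287/1.5,k),('wrist',324.8,198.75,w),('top',312.8,208.3,t)]))
print(tri([('wrist',378/1.5,319/1.5,k),('wrist',324.8,198.75,w),('top',312.8,208.3,t)]))
E
```

```text
(array([474.72984733, -40.26472884, 136.17707986]), [array([-0.6,  0.1]), array([-0.2,  0. ])])
(array([476.17839326, -41.41942636, 116.60846201]), [array([-2.4,  0.4]), array([-0.6,  0.2])])
(array([477.81782344, -40.98570292, 116.63354809]), [array([-2. ,  1.6]), array([-0.5, -1.4]), array([-0.8, -0.4])])
(array([474.94309868, -41.74232326, 134.81428729]), [array([-2.6, -1.5]), array([1.9, 0.4]), array([ 0.3, -0. ])])
```

```bash
python3 -m pendant '[-0.004,-0.002,0.03,0,0,0,-0.005,-0.003,0.06,0,0,0,-0.005,-0.0035,0.086,0,0,0,-0.005,-0.0035,0.086,0,0,0]' ; python3 -m pendant '[0,0,0,0,0,0,0,0,0,0,0,0,0,0,0,0,0,0,0,0,0,0,0,0,0,0,0,0,0,0]' 0.1 30; python3 - <<'E'
from h import *
im=save('wrist','w3.png')
cv2.imwrite('pics/w3b.png',cv2.resize(im[:,:,::-1],None,fx=1.5,fy=1.5))
E
python3 d.py 497 -40.7 112 186.7 -40
```

```text
time_s: 4.05
ee_pos: [499.6, -42.9, 114.7]
tool_rot: [-0.146, 2.442, 0.056]
contact_force: [-1.1, 0.3, -0.1]
opening: 0.75
time_s: 4.55
ee_pos: [499.0, -43.2, 116.3]
tool_rot: [-0.147, 2.439, 0.053]
contact_force: [-0.2, 0.5, -1.0]
opening: 0.098
4.6 [498.9 -43.1 116.2] [-0.3  0.3  0.7] 0.101
[np.float64(0.0049), np.float64(0.0033), np.float64(0.0027), np.float64(0.0006), np.float64(0.0001), np.float64(0.0009)]
```

View pics/w3b.png

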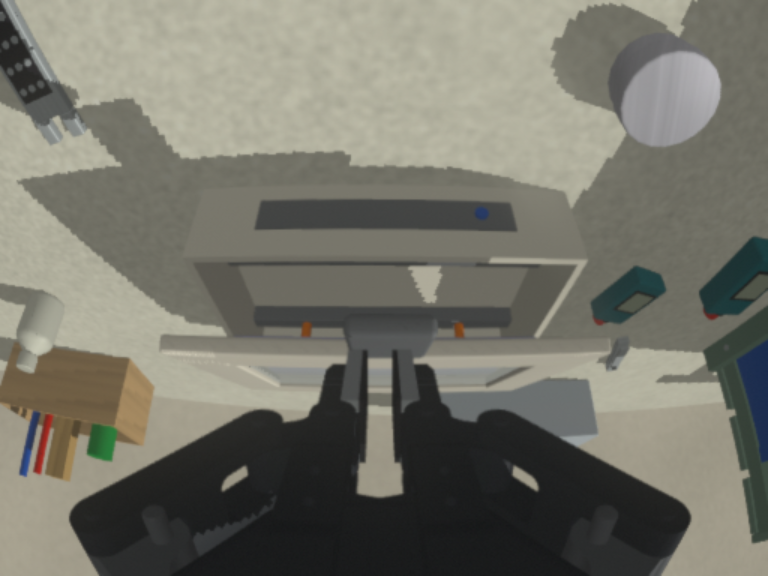

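```bash
python3 - <<'E'
from h import *
k=vision.get_calibration('wrist');print(k['pose'].round(2))
for u,v in [(391,318),(391,335),(391,352)]:
    o,d=ray('wrist',u/1.5,v/1.5,k); 
    for r in (160,172,185): print(u,v,r,(o+r*d).round(1))
t=vision.get_calibration('top')
import pickle
k2=pickle.load(open('w2.pkl','rb'));w=pickle.load(open('w1.pkl','rb'))
im=cv2.imread('pics/w3.png');cv2.imwrite('pics/c4.png',cv2.resize(im[180:260,200:320],None,fx=6,fy=6,interpolation=cv2.INTER_CUBIC))
im=cv2.imread('pics/w2.png');cv2.imwrite('pics/c5.png',cv2.resize(im[160:240,200:320],None,fx=6,fy=6,interpolation=cv2.INTER_CUBIC))
print(proj('wrist',ctrl.get_obs()['ee_pos'])*1.5)
E
```

```text
[[-1.2000e-01  5.4000e-01  8.3000e-01  3.3350e+02]
 [ 9.9000e-01  6.0000e-02  1.0000e-01 -6.2620e+01]
 [ 0.0000e+00  8.4000e-01 -5.4000e-01  1.9893e+02]
 [ 0.0000e+00  0.0000e+00  0.0000e+00  1.0000e+00]]
391 318 160 [471.3 -41.8 120.4]
391 318 172 [481.7 -40.2 114.5]
391 318 185 [492.9 -38.6 108.1]
391 335 160 [474.2 -41.5 125.7]
391 335 172 [484.8 -39.9 120.3]
391 335 185 [496.2 -38.2 114.3]
391 352 160 [476.9 -41.2 131.2]
391 352 172 [487.6 -39.5 126.1]
391 352 185 [499.3 -37.8 120.6]
[378.37995594 341.28651581]
```

View pics/c4.png

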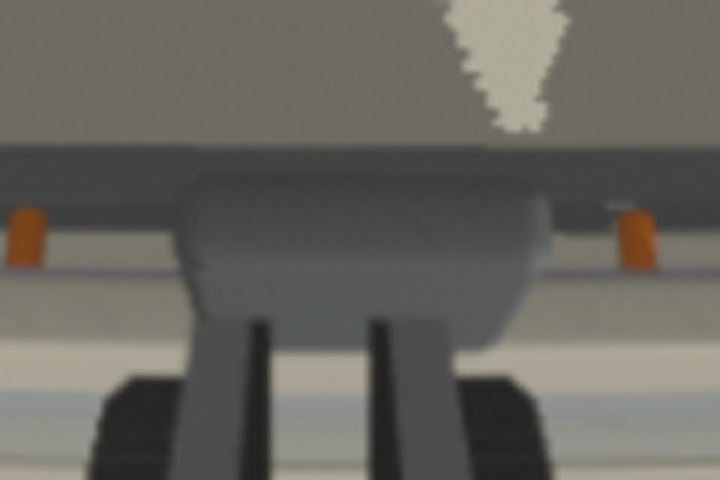

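View pics/c5.png

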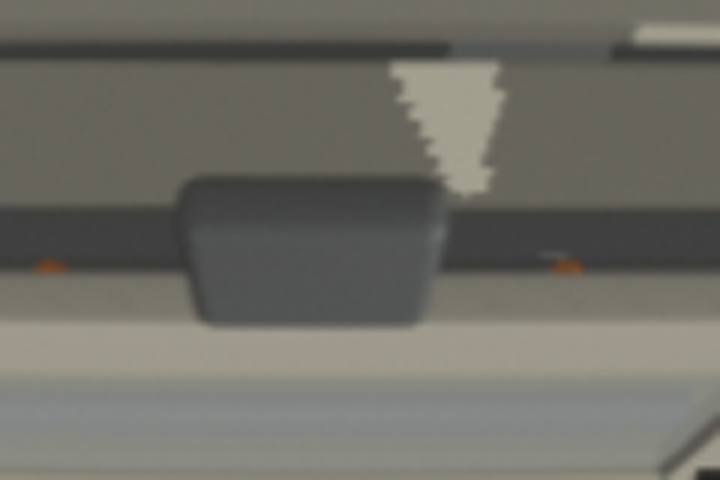

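```bash
python3 -m pendant '[0,0,-0.02,0,0,0,0,0.003,-0.02,0,0,0,0,0.003,-0.02,0,0,0,0,0.003,-0.02,0,0,0]' 0.75 30; python3 d.py 506 -38.5 100.5 186.7 -40
```

```text
time_s: 5.0
ee_pos: [488.6, -41.7, 127.8]
tool_rot: [-0.147, 2.44, 0.054]
contact_force: [-0.7, -0.4, 0.3]
opening: 0.745
5.0 [488.6 -41.7 127.8] [-0.7 -0.4  0.3] 0.745
[np.float64(0.0051), np.float64(0.0014), np.float64(0.0404), np.float64(0.0007), np.float64(0.0), np.float64(0.0009)]
```

```bash
python3 -m pendant '[0.005,0.0014,0.02,0,0,0,0.005,0.0014,0.04,0,0,0,0.005,0.0014,0.04,0,0,0]' ; python3 -m pendant '[0,0,0,0,0,0,0,0,0,0,0,0,0,0,0,0,0,0,0,0,0,0,0,0,0,0,0,0,0,0]' 0.1 35; python3 - <<'E'
from h import *
im=save('wrist','w4.png')
E
python3 d.py 506 -38.5 100.5 186.7 -40
```

```text
time_s: 5.3
ee_pos: [505.8, -38.1, 99.4]
tool_rot: [-0.147, 2.442, 0.055]
contact_force: [-0.1, 0.0, -0.6]
opening: 0.748
time_s: 5.8
ee_pos: [505.2, -38.4, 101.1]
tool_rot: [-0.147, 2.44, 0.054]
contact_force: [-5.6, 1.8, 2.3]
opening: 0.386
5.85 [505.2 -38.4 101. ] [-5.4  1.7  1.6] 0.388
[np.float64(-0.0003), np.float64(-0.0002), np.float64(0.0011), np.float64(0.0008), np.float64(-0.0001), np.float64(0.0008)]
```

View pics/w4.png

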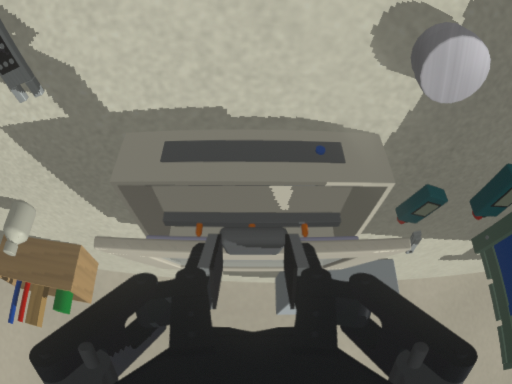

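```bash
cat > arc.py <<'E'
import sys
from h import *
# arc.py total n frac  : rows rotating grip point about hinge
tot,n,frac=float(sys.argv[1]),int(sys.argv[2]),float(sys.argv[3])
H=np.array([699.,-15.5,55.]); by=np.array([-.118,.993,0])
o=ctrl.get_obs();R0=R.from_rotvec(o['tool_rot']);p=np.array(o['ee_pos']); z=R0.as_matrix()[:,2]
g=p-19*z; rows=[]
print(g, np.degrees(np.arcsin((g[2]-60)/210)))
for i in range(1,n+1):
    a=tot*i/n
    g2=H+R.from_rotvec(by*a).apply(g-H); Rn=R.from_rotvec(by*a*frac)*R0
    p2=g2+19*Rn.as_matrix()[:,2]
    rows+=list(np.r_[R0.inv().apply(p2-p)/800,(R0.inv()*Rn).as_rotvec()/np.pi].round(3))
print('['+','.join('%g'%(r+0) for r in rows)+']')
E
python3 arc.py 0.4 8 0.6
```

```text
[493.09405235 -39.87326458 115.58763385] 15.34930684964924
[-0.011,0,-0.007,0,0.01,0,-0.022,0,-0.014,0,0.019,0,-0.033,0,-0.02,0,0.029,0,-0.045,0,-0.025,0,0.038,0,-0.057,0,-0.03,0,0.048,0,-0.069,0,-0.035,0,0.057,0,-0.081,0,-0.038,0,0.067,0,-0.094,0,-0.041,0,0.076,0]
```

```bash
python3 -m pendant '[-0.011,0,-0.007,0,0.01,0,-0.022,0,-0.014,0,0.019,0,-0.033,0,-0.02,0,0.029,0,-0.045,0,-0.025,0,0.038,0,-0.057,0,-0.03,0,0.048,0,-0.069,0,-0.035,0,0.057,0,-0.081,0,-0.038,0,0.067,0,-0.094,0,-0.041,0,0.076,0]'; python3 arc.py 0.4 8 0.6
```

```text
time_s: 6.65
ee_pos: [541.4, -34.3, 174.9]
tool_rot: [-0.161, 2.68, 0.037]
contact_force: [-3.3, -2.4, -0.0]
opening: 0.382
[533.05578794 -35.29728757 191.97278927] 38.93525865171102
[-0.012,0,-0.005,0,0.01,0,-0.024,0,-0.01,0,0.019,0,-0.036,0,-0.014,0,0.029,0,-0.048,0,-0.017,0,0.038,0,-0.061,0,-0.02,0,0.048,0,-0.073,0,-0.022,0,0.057,0,-0.086,0,-0.024,0,0.067,0,-0.099,0,-0.025,0,0.076,0]
```

```bash
python3 -m pendant '[-0.012,0,-0.005,0,0.01,0,-0.024,0,-0.01,0,0.019,0,-0.036,0,-0.014,0,0.029,0,-0.048,0,-0.017,0,0.038,0,-0.061,0,-0.02,0,0.048,0,-0.073,0,-0.022,0,0.057,0,-0.086,0,-0.024,0,0.067,0,-0.099,0,-0.025,0,0.076,0]'; python3 arc.py 0.4 8 0.6; python3 - <<'E'
from h import *
print(ctrl.get_obs()['qpos'])
im=save('side','s4.png')
E
```

```text
time_s: 7.45
ee_pos: [603.7, -27.3, 228.4]
tool_rot: [-0.175, 2.917, 0.017]
contact_force: [-1.1, -3.6, -0.1]
opening: 0.381
[599.61802489 -27.78572061 246.9139191 ] 62.881576959524665
[-0.012,0,-0.003,0,0.01,0,-0.025,0,-0.006,0,0.019,0,-0.038,0,-0.008,0,0.029,0,-0.05,0,-0.009,0,0.038,0,-0.063,0,-0.009,0,0.048,0,-0.076,0,-0.009,0,0.057,0,-0.089,0,-0.009,0,0.067,0,-0.102,0,-0.007,0,0.076,0]
[-0.21721346  0.23077566 -0.05329931  1.07865343  0.07097102 -0.32972775]
```

View pics/s4.png

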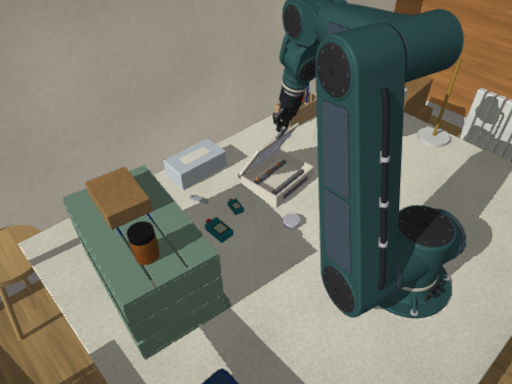

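The side view shows the lid held by the tongue and opening, so I'll carry on along the arc.

```bash
python3 -m pendant '[-0.012,0,-0.003,0,0.01,0,-0.025,0,-0.006,0,0.019,0,-0.038,0,-0.008,0,0.029,0,-0.05,0,-0.009,0,0.038,0,-0.063,0,-0.009,0,0.048,0,-0.076,0,-0.009,0,0.057,0,-0.089,0,-0.009,0,0.067,0,-0.102,0,-0.007,0,0.076,0]'; python3 arc.py 0.35 8 0.2
```

```text
time_s: 8.3
ee_pos: [681.9, -18.6, 252.2]
tool_rot: [0.187, -3.118, 0.005]
contact_force: [-2.4, -9.1, 12.0]
opening: 0.385
[682.23834216 -18.48555757 271.15748188] nan
[-0.012,0,-0.001,0,0.003,0,-0.023,0,-0.001,0,0.006,0,-0.035,0,-0.001,0,0.008,0,-0.047,0,0,0,0.011,0,-0.058,0,0.001,0,0.014,0,-0.07,0,0.002,0,0.017,0,-0.081,0,0.005,0,0.019,0,-0.092,0,0.007,0,0.022,0]arc.py:8: RuntimeWarning: invalid value encountered in arcsin
  print(g, np.degrees(np.arcsin((g[2]-60)/210)))
```

```bash
python3 -m pendant '[-0.012,0,-0.003,0,0.003,0,-0.023,0,-0.004,0,0.006,0,-0.035,0,-0.004,0,0.008,0,-0.047,0,-0.004,0,0.011,0,-0.058,0,-0.003,0,0.014,0,-0.07,0,-0.002,0,0.017,0,-0.081,0,0.001,0,0.019,0,-0.092,0,0.004,0,0.022,0]'; python3 - <<'E'
from h import *
print(ctrl.get_obs()['qpos'])
im=save('side','s5.png')
im=save('wrist','w5.png')
E
```

```text
time_s: 9.1
ee_pos: [753.4, -10.5, 247.2]
tool_rot: [0.182, -3.051, 0.012]
contact_force: [6.3, -10.4, 22.1]
opening: 0.381
[-0.11251722  0.93455911  1.34303303  2.06125636 -0.02252451 -0.23105042]
```

View pics/s5.png

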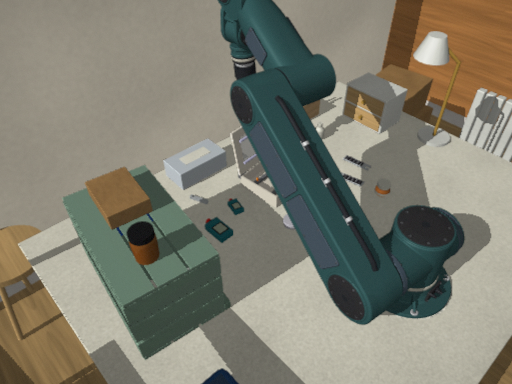

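View pics/w5.png

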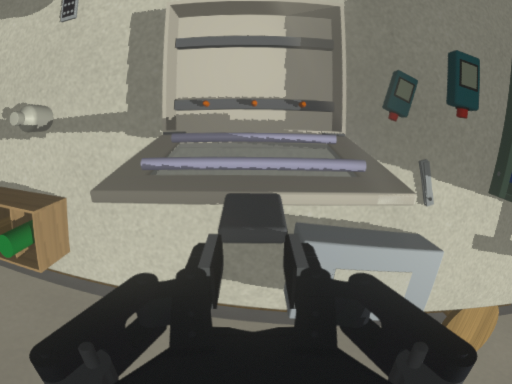

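```bash
python3 -m pendant '[0,0,0,0,0,0,0,0,0,0,0,0,0,0,0,0,0,0]' 0.75; python3 -m pendant '[0.005,0,-0.02,0,0,0,0.01,0,-0.04,0,0,0,0.02,0,-0.06,0,0,0,0.04,0,-0.07,0,0,0,0.06,0,-0.08,0,0,0,0.09,0,-0.08,0,0,0,0.12,0,-0.08,0,0,0]';python3 d.py 480 -45 330 186.7; python3 - <<'E'
from h import *
print(ctrl.get_obs()['qpos'])
im=save('wrist','w6.png')
E
```

```text
time_s: 9.5
ee_pos: [753.1, -8.6, 246.9]
tool_rot: [0.184, -3.051, 0.008]
contact_force: [-0.7, 0.7, 0.4]
opening: 0.748
time_s: 10.2
ee_pos: [674.8, -19.2, 317.6]
tool_rot: [0.184, -3.053, 0.009]
contact_force: [1.1, -0.8, 0.6]
opening: 0.746
10.2 [674.8 -19.2 317.6] [ 1.1 -0.8  0.6] 0.746
[np.float64(0.246), np.float64(-0.0028), np.float64(0.0049), np.float64(-0.0003), np.float64(-0.0265), np.float64(0.0011)]
[-0.13864311  0.69124418  1.0020666   1.96174845 -0.02206516 -0.25820315]
```

View pics/w6.png

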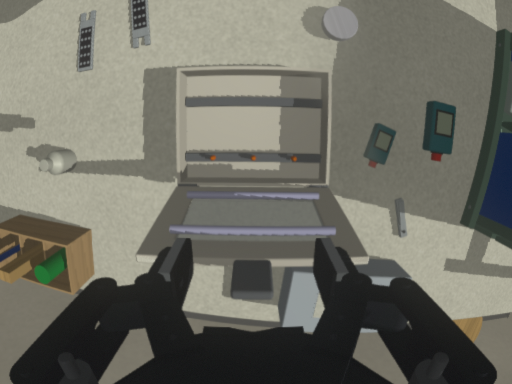

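```bash
python3 d.py 585 -30 230 186.7
```

```text
10.25 [668.9 -18.9 317.6] [-3.5 -0.4  0.4] 0.753
[np.float64(0.0955), np.float64(-0.0013), np.float64(0.1186), np.float64(0.0002), np.float64(-0.0287), np.float64(0.0011)]
```

```bash
python3 -m pendant '[0.06,0,0.04,0,-0.02,0,0.095,-0.0013,0.08,0,-0.0287,0.001,0.095,-0.0013,0.1186,0,-0.0287,0.001,0.095,-0.0013,0.1186,0,-0.0287,0.001,0.095,-0.0013,0.1186,0,-0.0287,0.001,0.095,-0.0013,0.1186,0,-0.0287,0.001]' 1; python3 - <<'E'
from h import *
import pickle
from scipy import ndimage
k=vision.get_calibration('wrist');im=save('wrist','w7.png');pickle.dump(k,open('w7.pkl','wb'))
hsv=cv2.cvtColor(im,cv2.COLOR_RGB2HSV)
m=(hsv[...,0]<16)&(hsv[...,1]>150)&(hsv[...,2]>80)
l,n=ndimage.label(m)
for i in range(1,n+1):
    ys,xs=np.nonzero(l==i)
    if len(ys)>5: print(len(ys),xs.mean(),ys.mean(),(xs.min(),xs.max(),ys.min(),ys.max()),pix('wrist',xs.mean(),ys.mean(),30,k).round(1))
o=ctrl.get_obs();print(o['ee_pos'])
E
```

```text
time_s: 10.85
ee_pos: [589.1, -29.8, 228.1]
tool_rot: [-0.183, 3.133, 0.0]
contact_force: [1.0, -1.2, 0.7]
opening: 1.001
48 459.7291666666667 204.22916666666666 (np.int64(456), np.int64(464), np.int64(201), np.int64(208)) [607.6 302.   30. ]
34 205.76470588235293 214.97058823529412 (np.int64(203), np.int64(208), np.int64(212), np.int64(218)) [665.2 -83.9  30. ]
30 253.06666666666666 215.06666666666666 (np.int64(251), np.int64(255), np.int64(212), np.int64(218)) [657.7 -21.   30. ]
33 300.57575757575756 215.0909090909091 (np.int64(298), np.int64(303), np.int64(212), np.int64(218)) [650.6  42.4  30. ]
28 389.07142857142856 215.28571428571428 (np.int64(386), np.int64(392), np.int64(213), np.int64(218)) [637.8 173.2  30. ]
54 4.907407407407407 310.1296296296296 (np.int64(0), np.int64(10), np.int64(304), np.int64(317)) [ 964.6 -545.3   30. ]
[591.26611829 -30.03139248 229.75430568]
```

View pics/w7.png

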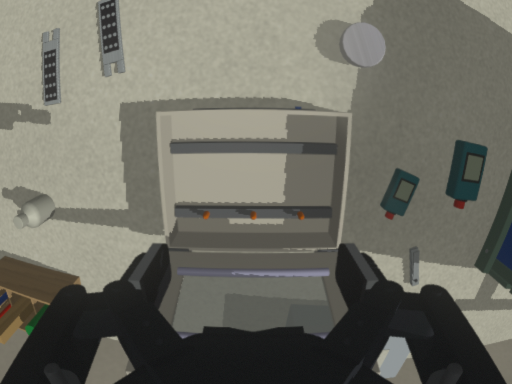

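```bash
python3 - <<'E'
from h import *
im=vision.grab_frame('wrist');k=vision.get_calibration('wrist')
for u,v in [(103,2),(116,68),(110,38),(51,33),(51,100)]: print(u,v,pix('wrist',u,v,5,k).round(1))
hsv=cv2.cvtColor(im,cv2.COLOR_RGB2HSV)
m=(hsv[...,0]<16)&(hsv[...,1]>150)&(hsv[...,2]>80);m[:205]=0;m[225:]=0
from scipy import ndimage
l,n=ndimage.label(m)
for i in range(1,n+1):
    ys,xs=np.nonzero(l==i); print(xs.mean(),ys.mean(),pix('wrist',xs.mean(),ys.mean(),30,k).round(1))
E
python3 d.py 430 -225 200 186.7
```

```text
103 2 [ 379.2 -272.3    5. ]
116 68 [ 481.  -235.5    5. ]
110 38 [ 436.6 -250.9    5. ]
51 33 [ 419.9 -363.5    5. ]
51 100 [ 527.4 -351.1    5. ]
460.0 205.0 [613.9 304.6  30. ]
206.38235294117646 212.58823529411765 [667.5 -84.2  30. ]
253.67857142857142 212.82142857142858 [660.1 -20.9  30. ]
301.0 212.96969696969697 [653.1  42.5  30. ]
389.38461538461536 213.19230769230768 [640.  173.7  30. ]
10.95 [592.8 -30.2 230.5] [ 0.5 -0.4 -0.3] 1.0
[np.float64(0.2308), np.float64(-0.218), np.float64(0.0366), np.float64(-0.0004), np.float64(0.0026), np.float64(0.0001)]
```

```bash
python3 d.py 430 -250 170 200
```

```text
10.95 [592.8 -30.2 230.5] [ 0.5 -0.4 -0.3] 1.0
[np.float64(0.2348), np.float64(-0.249), np.float64(0.0741), np.float64(-0.0007), np.float64(0.0025), np.float64(-0.0738)]
```

```bash
python3 -m pendant '[0.2348,-0.249,0.0741,0,0.0025,-0.074,0.2348,-0.249,0.0741,0,0.0025,-0.074,0.2348,-0.249,0.0741,0,0.0025,-0.074,0.2348,-0.249,0.0741,0,0.0025,-0.074,0.2348,-0.249,0.0741,0,0.0025,-0.074,0.2348,-0.249,0.0741,0,0.0025,-0.074,0.2348,-0.249,0.0741,0,0.0025,-0.074,0.2348,-0.249,0.0741,0,0.0025,-0.074]' 1; python3 -m pendant '[0,0,0,0,0,0,0,0,0,0,0,0,0,0,0,0,0,0]'; cat > look.py <<'E'
import sys,pickle
from h import *
n=sys.argv[1]
o=ctrl.get_obs();k=vision.get_calibration('wrist');im=save('wrist',n+'.png');pickle.dump((k,o),open(n+'.pkl','wb'))
o2=ctrl.get_obs();print(o['ee_pos'].round(1) if hasattr(o['ee_pos'],'round') else o['ee_pos'],'drift',np.round(np.array(o2['ee_pos'])-o['ee_pos'],2))
E
python3 look.py w8
```

```text
time_s: 11.75
ee_pos: [430.8, -251.2, 170.1]
tool_rot: [-0.544, 3.093, -0.005]
contact_force: [1.1, 0.0, -0.5]
opening: 1.004
time_s: 12.05
ee_pos: [430.4, -249.4, 169.4]
tool_rot: [0.549, -3.093, 0.003]
contact_force: [0.5, -0.3, 0.4]
opening: 1.002
[ 430.4 -249.4  169.4] drift [-0.2  -0.01 -0.06]
```

View pics/w8.png

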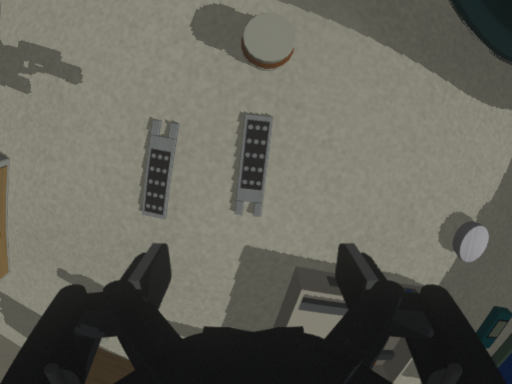

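```bash
python3 - <<'E'
from h import *
import pickle
k,o=pickle.load(open('w8.pkl','rb'))
for r in vision.trace('plate2_mid','wrist'):
    m=r['mask'].astype(np.uint8); print(r['conf'],r['bbox'],m.sum())
im=cv2.imread('pics/w8.png')
cv2.imwrite('pics/c8.png',cv2.resize(im[105:225,130:290],None,fx=5,fy=5,interpolation=cv2.INTER_CUBIC))
E
```

```text
0.71 [236.6, 115.6, 271.8, 215.5] 2603
0.57 [452.0, 222.6, 490.8, 262.6] 1135
```

View pics/c8.png

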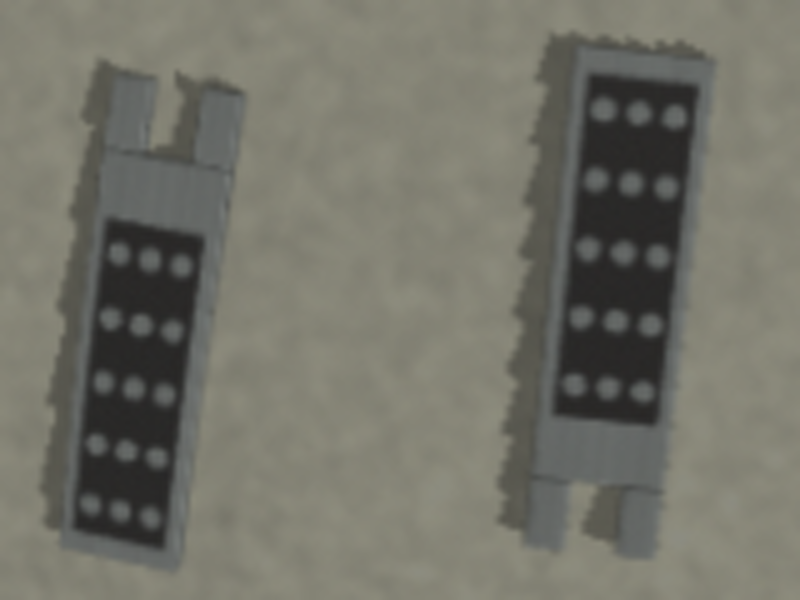

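```bash
python3 - <<'E'
from h import *
import pickle
k,o=pickle.load(open('w8.pkl','rb'))
f=lambda u,v: pix('wrist',u/5+130,v/5+105,6,k)[:2]
for n,c1,c2,n1,n2 in [('A',(577,47),(711,60),(524,547),(657,560)),('B',(63,545),(178,568),(110,71),(245,93))]:
    c1,c2,n1,n2=[f(*p) for p in (c1,c2,n1,n2)]
    ctr=(c1+c2+n1+n2)/4; d=(n1+n2-c1-c2)/2
    print(n,ctr.round(1),'len',np.linalg.norm(d).round(1),'ang',np.degrees(np.arctan2(d[1],d[0])).round(1),'w',np.linalg.norm(c1-c2).round(1),np.linalg.norm(n1-n2).round(1))
E
```

```text
A [ 427.1 -250.1] len 119.1 ang 14.2 w 30.0 32.2
B [ 468.6 -354.8] len 118.8 ang -171.4 w 31.0 33.2
```

```bash
python3 d.py 427 -250 25 194.2
```

```text
12.15 [ 430.1 -249.5  169.3] [-0.1  0.6  1. ] 0.997
[np.float64(0.0037), np.float64(0.0011), np.float64(0.1804), np.float64(-0.0006), np.float64(-0.0002), np.float64(0.0328)]
```

```bash
python3 -m pendant '[0.0037,0.0011,0.06,0,0,0.0328,0.0037,0.0011,0.12,0,0,0.0328,0.0037,0.0011,0.16,0,0,0.0328,0.0037,0.0011,0.18,0,0,0.0328,0.0037,0.0011,0.18,0,0,0.0328,0.0037,0.0011,0.18,0,0,0.0328]' 0.62; python3 look.py w9;python3 d.py 427 -250 1 194.2
```

```text
time_s: 12.75
ee_pos: [426.9, -250.4, 25.8]
tool_rot: [0.387, -3.118, 0.003]
contact_force: [-0.2, -0.3, 1.1]
opening: 0.622
[ 426.9 -250.4   25.8] drift [ 0.29 -0.31  0.45]
12.8 [ 427.2 -250.7   26.2] [ 0.5  0.1 -0.2] 0.623
[np.float64(0.0), np.float64(0.0011), np.float64(0.0315), np.float64(-0.001), np.float64(0.0001), np.float64(-0.0002)]
```

View pics/w9.png

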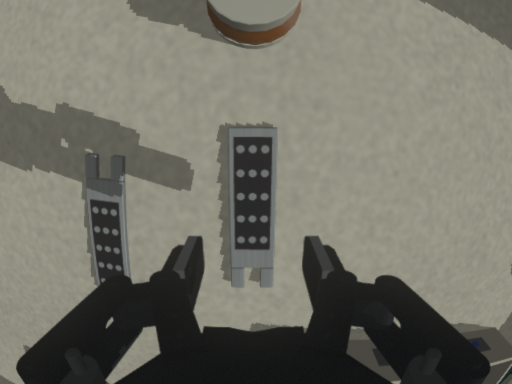

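```bash
python3 -m pendant '[0,0.001,0.015,0,0,0,0,0.001,0.025,0,0,0,0,0.001,0.0308,0,0,0,0,0.001,0.0308,0,0,0,0,0.001,0.0308,0,0,0]'; python3 d.py 427 -250 1 194.2;python3 -m pendant '[0,0,0,0,0,0,0,0,0,0,0,0,0,0,0,0,0,0,0,0,0,0,0,0,0,0,0,0,0,0]' 0.2 40;python3 look.py w10
```

```text
time_s: 13.3
ee_pos: [426.5, -249.8, 0.8]
tool_rot: [0.387, -3.118, 0.003]
contact_force: [0.6, 0.0, 0.3]
opening: 0.625
13.3 [ 426.5 -249.8    0.8] [0.6 0.  0.3] 0.625
[np.float64(-0.0005), np.float64(-0.0004), np.float64(-0.0002), np.float64(-0.0007), np.float64(-0.0001), np.float64(-0.0003)]
time_s: 13.8
ee_pos: [426.4, -249.6, 0.5]
tool_rot: [0.387, -3.117, 0.003]
contact_force: [-0.1, -0.7, -1.1]
opening: 0.197
[ 426.4 -249.6    0.5] drift [-0.   -0.03 -0.01]
```

View pics/w10.png

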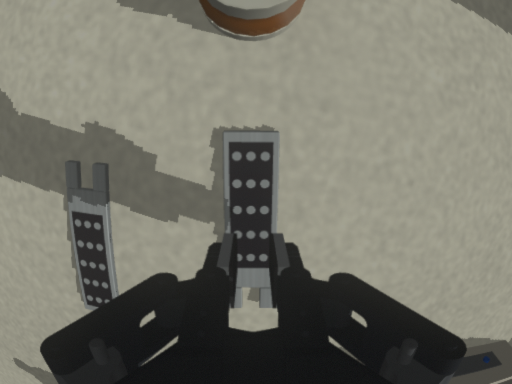

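```bash
python3 -m pendant '[0,0,0,0,0,0,0,0,0,0,0,0,0,0,0,0,0,0,0,0,0,0,0,0]' 0.55 40;python3 -m pendant '[0,0,0.003,0,0,0,0,0,0.005,0,0,0]';python3 -m pendant '[0,0,0.003,0,0,0,0,0,0.003,0,0,0]'
```

```text
time_s: 14.25
ee_pos: [426.4, -249.6, 0.5]
tool_rot: [0.387, -3.117, 0.003]
contact_force: [-0.6, -0.1, 0.2]
opening: 0.548
time_s: 14.45
ee_pos: [426.4, -249.6, -3.7]
tool_rot: [0.387, -3.117, 0.003]
contact_force: [-1.2, 0.3, -0.0]
opening: 0.552
time_s: 14.65
ee_pos: [426.2, -249.5, -6.2]
tool_rot: [0.387, -3.117, 0.002]
contact_force: [0.0, -0.9, -0.7]
opening: 0.549
```

```bash
python3 -m pendant '[0,0,0.003,0,0,0,0,0,0.003,0,0,0]';python3 -m pendant '[0,0,0.002,0,0,0,0,0,0.002,0,0,0]'
```

```text
time_s: 14.85
ee_pos: [426.3, -249.6, -8.5]
tool_rot: [0.387, -3.117, 0.003]
contact_force: [0.8, 0.3, 0.2]
opening: 0.552
time_s: 15.05
ee_pos: [426.3, -249.6, -10.0]
tool_rot: [0.387, -3.117, 0.003]
contact_force: [-0.2, 0.3, 0.0]
opening: 0.552
```

```bash
python3 -m pendant '[0,0,-0.0045,0,0,0,0,0,-0.0045,0,0,0]'; python3 -m pendant '[0,0,0,0,0,0,0,0,0,0,0,0,0,0,0,0,0,0,0,0,0,0,0,0]' 0.2 40;python3 look.py w11
```

```text
time_s: 15.25
ee_pos: [426.6, -249.8, -5.8]
tool_rot: [-0.387, 3.118, -0.004]
contact_force: [-0.2, 0.3, 0.1]
opening: 0.55
time_s: 15.65
ee_pos: [426.4, -249.6, -6.3]
tool_rot: [0.387, -3.117, 0.003]
contact_force: [-0.7, -0.1, 0.5]
opening: 0.205
[ 426.4 -249.6   -6.3] drift [ 0.   -0.03  0.03]
```

View pics/w11.png

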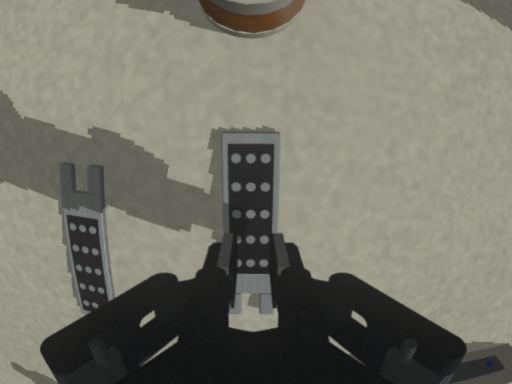

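```bash
python3 -m pendant '[0,0,0,0,0,0,0,0,0,0,0,0,0,0,0,0,0,0]' 0.55 40;python3 -m pendant '[0,0,0.003,0,0,0,0,0,0.0055,0,0,0,0,0,0.0055,0,0,0]'; python3 -m pendant '[0,0,0,0,0,0,0,0,0,0,0,0,0,0,0,0,0,0,0,0,0,0,0,0]' 0.2 40;python3 look.py w12
```

```text
time_s: 16.0
ee_pos: [426.4, -249.7, -6.3]
tool_rot: [0.387, -3.117, 0.003]
contact_force: [0.4, 0.0, 0.4]
opening: 0.55
time_s: 16.3
ee_pos: [426.2, -249.5, -11.0]
tool_rot: [0.387, -3.117, 0.002]
contact_force: [-0.2, -0.2, -0.8]
opening: 0.544
time_s: 16.7
ee_pos: [426.4, -249.7, -10.6]
tool_rot: [0.387, -3.117, 0.003]
contact_force: [0.1, 0.2, -0.1]
opening: 0.2
[ 426.4 -249.7  -10.6] drift [ 0.01 -0.01  0.02]
```

View pics/w12.png

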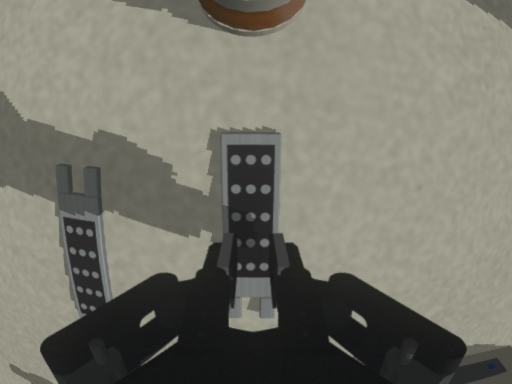

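```bash
python3 - <<'E'
from h import *
import pickle
for n in ('w8','w12'):
    k,o=pickle.load(open(n+'.pkl','rb')); T=k['pose']; R0=R.from_rotvec(o['tool_rot']).as_matrix()
    print(n,T[:3,3].round(1),'cam in tool',(R0.T@(T[:3,3]-o['ee_pos'])).round(1),(R0.T@T[:3,:3]).round(3).tolist())
k,o=pickle.load(open('w12.pkl','rb'))
for z in (-15,0,6,15,25):
    a,b=pix('wrist',222,140,z,k),pix('wrist',280,140,z,k); print(z,np.linalg.norm(a-b).round(1), a.round(0),b.round(0))
print(proj('wrist',[426.4,-249.7,-10.6],k),proj('wrist',[426.4,-249.7,5],k))
im=cv2.imread('pics/w12.png');cv2.imwrite('pics/c12.png',cv2.resize(im[200:330,180:330],None,fx=5,fy=5,interpolation=cv2.INTER_CUBIC))
save('side','s12.png'); im=cv2.imread('pics/s12.png');cv2.imwrite('pics/s12c.png',cv2.resize(im[100:220,300:420],None,fx=5,fy=5,interpolation=cv2.INTER_CUBIC))
E
```

```text
w8 [ 360.6 -274.2  340.1] cam in tool [  74.2    0.4 -170.7] [[-0.0, -0.956, -0.292], [1.0, -0.001, 0.0], [-0.0, -0.292, 0.956]]
w12 [ 354.4 -267.1  160.1] cam in tool [  74.2    0.4 -170.7] [[-0.0, -0.956, -0.292], [1.0, -0.0, 0.0], [-0.0, -0.292, 0.956]]
-15 34.3 [ 379. -280.  -15.] [ 370. -247.  -15.]
0 31.4 [ 377. -279.    0.] [ 369. -249.    0.]
6 30.2 [ 376. -279.    6.] [ 368. -249.    6.]
15 28.4 [ 374. -278.   15.] [ 368. -250.   15.]
25 26.5 [ 373. -277.   25.] [ 367. -251.   25.]
[252.15365977 227.23867985] [252.04759157 237.99129896]
```

View pics/c12.png

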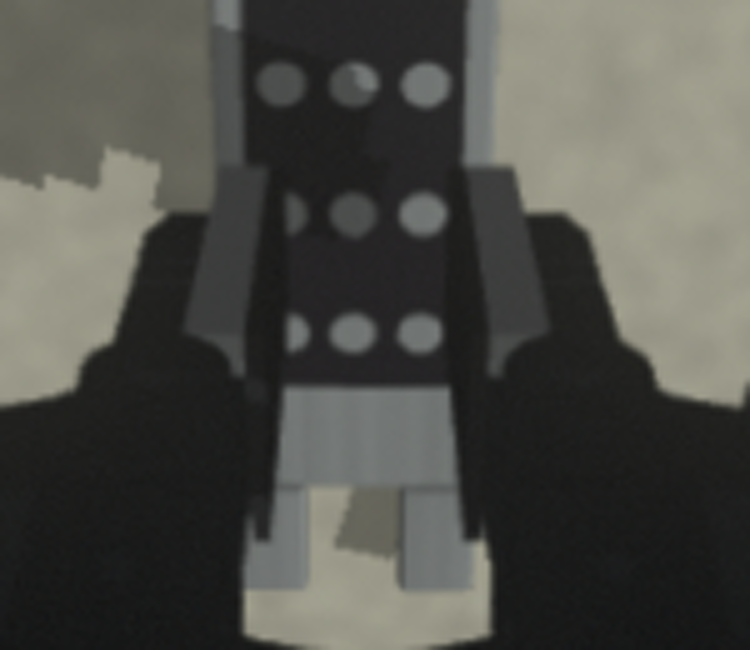

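View pics/s12c.png

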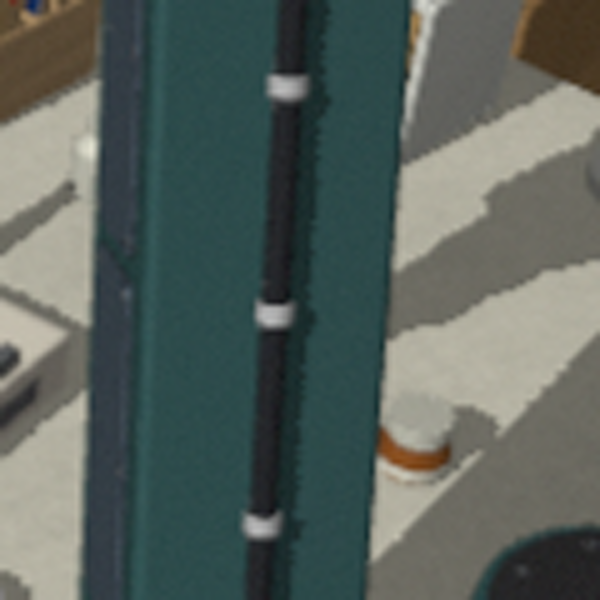

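```bash
python3 - <<'E'
from h import *
import pickle
k,o=pickle.load(open('w12.pkl','rb'));R0=R.from_rotvec(o['tool_rot'])
for z in (0,-13,-19,-30,-40,-54):
  for x in (11,-11): print(z,x,proj('wrist',np.array(o['ee_pos'])+R0.apply([x,8.5,z]),k).round(0))
# open, w8
k,o=pickle.load(open('w8.pkl','rb'));R0=R.from_rotvec(o['tool_rot'])
for z in (0,-13,-19,-30,-54):
  for x in (11,-11): print('open',z,x,proj('wrist',np.array(o['ee_pos'])+R0.apply([x,42.5,z]),k).round(0))
E
```

```text
0 11 [266. 211.]
0 -11 [265. 243.]
-13 11 [267. 219.]
-13 -11 [266. 253.]
-19 11 [267. 223.]
-19 -11 [267. 257.]
-30 11 [268. 231.]
-30 -11 [268. 267.]
-40 11 [269. 239.]
-40 -11 [268. 277.]
-54 11 [271. 253.]
-54 -11 [270. 293.]
open 0 11 [320. 210.]
open 0 -11 [318. 242.]
open -13 11 [325. 218.]
open -13 -11 [322. 251.]
open -19 11 [328. 222.]
open -19 -11 [324. 256.]
open -30 11 [332. 230.]
open -30 -11 [328. 266.]
open -54 11 [345. 251.]
open -54 -11 [339. 290.]
```

```bash
python3 -m pendant '[0,0,0,0,0,0,0,0,0,0,0,0,0,0,0,0,0,0]' 0.55 40;python3 -m pendant '[0,0,0.003,0,0,0,0,0,0.003,0,0,0]'|grep -E 'ee|cont';python3 -m pendant '[0,0,0.003,0,0,0,0,0,0.003,0,0,0]'|grep -E 'ee|cont'
```

```text
time_s: 17.1
ee_pos: [426.4, -249.7, -10.7]
tool_rot: [0.387, -3.117, 0.003]
contact_force: [-0.2, -0.0, 0.1]
opening: 0.55
ee_pos: [426.2, -249.6, -13.4]
contact_force: [-0.2, -0.4, -0.3]
ee_pos: [426.2, -249.5, -15.8]
contact_force: [-0.4, -0.9, -1.0]
```

```bash
python3 -m pendant '[0,0,0.003,0,0,0,0,0,0.003,0,0,0]'|grep -E 'ee|cont';python3 -m pendant '[0,0,0.003,0,0,0,0,0,0.003,0,0,0]'|grep -E 'ee|cont';python3 look.py w13
```

```text
ee_pos: [426.3, -249.6, -18.1]
contact_force: [-0.1, 0.2, -0.1]
ee_pos: [426.3, -249.6, -20.5]
contact_force: [1.0, -0.6, 0.1]
[ 426.3 -249.6  -20.5] drift [ 0.03 -0.05  0.13]
```

View pics/w13.png

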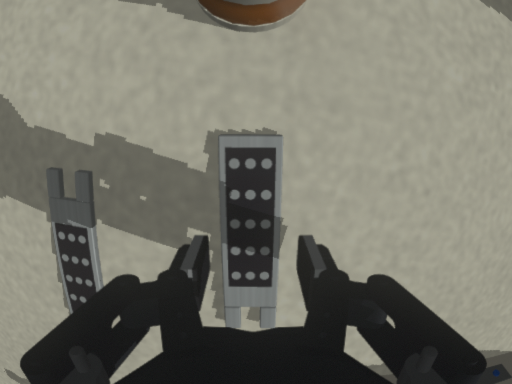

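```bash
python3 -m pendant '[0,0,0.003,0,0,0,0,0,0.003,0,0,0]'|grep -E 'ee|cont';python3 -m pendant '[0,0,0.003,0,0,0,0,0,0.003,0,0,0]'|grep -E 'ee|cont';
```

```text
ee_pos: [426.3, -249.6, -22.9]
contact_force: [0.2, -0.9, -0.3]
ee_pos: [426.3, -249.6, -25.4]
contact_force: [-0.7, -1.1, -0.7]
```

```bash
python3 - <<'E'
from h import *
o=ctrl.get_obs();print(o['qpos'],o['joint_efforts'],o['ee_pos'])
E
python3 -m pendant '[0,0,0.003,0,0,0,0,0,0.003,0,0,0]'|grep -E 'ee|cont'
```

```text
[-0.69382541  0.40057837 -0.53505172  0.63430893 -0.00155594 -0.94066099] [-1.85734069e-02 -6.50434971e+01  2.72689104e+01 -2.20596897e-01
 -5.97951221e-03 -7.30306465e-05] [ 426.25579809 -249.57059684  -25.3512053 ]
ee_pos: [426.3, -249.6, -27.7]
contact_force: [0.2, -0.4, -0.5]
```

```bash
python3 -m pendant '[0,0,0.002,0,0,0,0,0,0.002,0,0,0]'|grep -E 'ee|cont'; python3 -m pendant '[0,0,0.002,0,0,0,0,0,0.002,0,0,0]'|grep -E 'ee|cont';python3 look.py w14
```

```text
ee_pos: [426.3, -249.6, -29.2]
contact_force: [-0.2, -0.4, 0.1]
ee_pos: [426.5, -249.8, -30.5]
contact_force: [-0.8, 0.1, 2.9]
[ 426.5 -249.8  -30.5] drift [-0.04  0.03 -0.03]
```

View pics/w14.png

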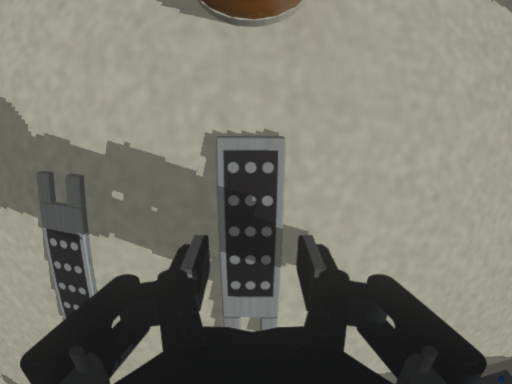

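```bash
python3 -m pendant '[0,0,-0.005,0,0,0,0,0,-0.005,0,0,0]'|grep -E 'ee|cont'; python3 -m pendant '[0,0,0,0,0,0,0,0,0,0,0,0,0,0,0,0,0,0,0,0,0,0,0,0]' 0.2 40;python3 look.py w15
```

```text
ee_pos: [426.6, -249.8, -26.3]
contact_force: [0.4, -0.8, -0.1]
time_s: 19.6
ee_pos: [426.5, -249.8, -26.4]
tool_rot: [-0.387, 3.118, -0.004]
contact_force: [-1.9, 0.8, 9.0]
opening: 0.356
[ 426.5 -249.8  -26.4] drift [-0.02 -0.   -0.01]
```

View pics/w15.png

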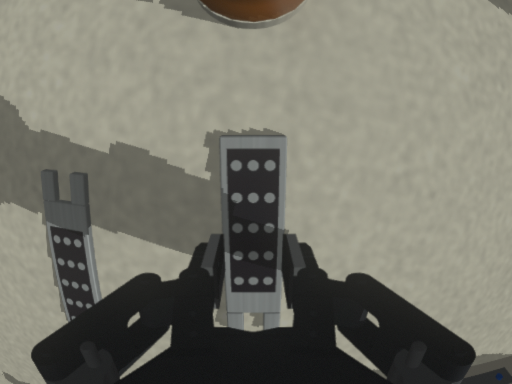

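```bash
python3 -m pendant '[0,0,-0.02,0,0,0,0,0,-0.06,0,0,0,0,0,-0.11,0,0,0,0,0,-0.15,0,0,0,0,0,-0.15,0,0,0,0,0,-0.15,0,0,0]' 0.2 60; python3 look.py w16;  python3 d.py 608 -27 100 186.6
```

```text
time_s: 20.25
ee_pos: [426.5, -249.5, 93.3]
tool_rot: [-0.387, 3.117, -0.004]
contact_force: [-0.4, 0.0, -1.2]
opening: 0.343
[ 426.5 -249.5   93.3] drift [-0.5   0.35 -0.8 ]
20.3 [ 426.  -249.2   92.5] [-0.7  0.6 -0.6] 0.345
[np.float64(-0.2884), np.float64(0.2137), np.float64(-0.0099), np.float64(-0.0004), np.float64(-0.0003), np.float64(0.0419)]
```

View pics/w16.png

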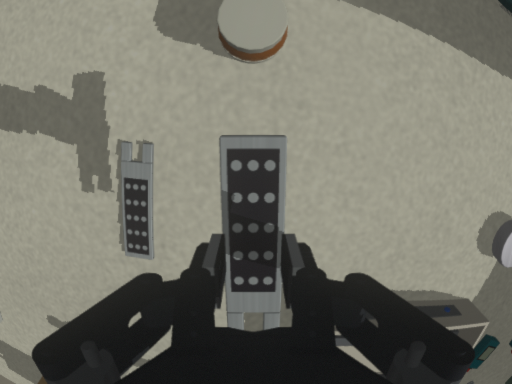

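```bash
python3 -m pendant '[-0.288,0.2137,-0.01,0,0,0.042,-0.288,0.2137,-0.01,0,0,0.042,-0.288,0.2137,-0.01,0,0,0.042,-0.288,0.2137,-0.01,0,0,0.042,-0.288,0.2137,-0.01,0,0,0.042,-0.288,0.2137,-0.01,0,0,0.042,-0.288,0.2137,-0.01,0,0,0.042,-0.288,0.2137,-0.01,0,0,0.042]'; python3 -m pendant '[0,0,0,0,0,0,0,0,0,0,0,0,0,0,0,0,0,0]'; python3 look.py w17;  python3 d.py 608 -27 100 186.6
```

```text
time_s: 21.1
ee_pos: [607.4, -26.6, 99.0]
tool_rot: [0.183, -3.133, 0.002]
contact_force: [-0.5, -0.7, 0.2]
opening: 0.343
time_s: 21.4
ee_pos: [607.6, -28.2, 100.9]
tool_rot: [0.178, -3.136, 0.003]
contact_force: [0.6, 0.5, -0.5]
opening: 0.338
[607.6 -28.2 100.9] drift [0.14 0.11 0.08]
21.45 [607.7 -28.1 100.9] [ 0.1 -0.8 -0.9] 0.339
[np.float64(-0.0005), np.float64(0.0013), np.float64(0.0012), np.float64(-0.0006), np.float64(-0.0001), np.float64(-0.0005)]
```

View pics/w17.png

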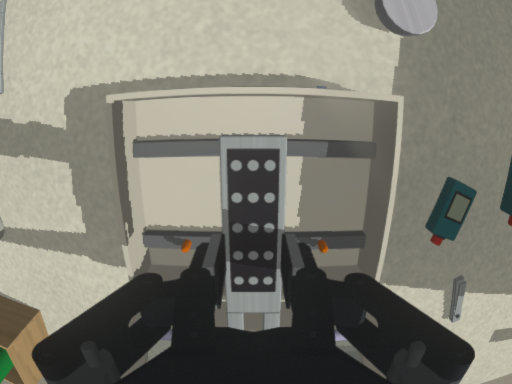

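```bash
python3 - <<'E'
from h import *
import pickle
from scipy import ndimage
k,o=pickle.load(open('w17.pkl','rb'))
im=cv2.imread('pics/w17.png')[:,:,::-1]
hsv=cv2.cvtColor(np.ascontiguousarray(im),cv2.COLOR_RGB2HSV)
m=(hsv[...,0]<16)&(hsv[...,1]>150)&(hsv[...,2]>80);m[:225]=0;m[260:]=0;m[:,:160]=0;m[:,340:]=0
l,n=ndimage.label(m)
P=[]
for i in range(1,n+1):
    ys,xs=np.nonzero(l==i); print(len(ys),xs.mean(),ys.mean(),xs.min(),xs.max(),ys.min(),ys.max(),pix('wrist',xs.mean(),ys.mean(),28,k).round(1))
zt=o['ee_pos'][2]+32.4
for u,v in [(220,136),(286,136),(227,295),(282,295)]: print(pix('wrist',u,v,zt,k).round(1))
cv2.imwrite('pics/c17.png',cv2.resize(im[225:335,150:360,::-1],None,fx=3.8,fy=3.8,interpolation=cv2.INTER_CUBIC))
E
```

```text
84 186.03571428571428 245.78571428571428 182 190 240 251 [665.4 -84.   28. ]
87 322.5977011494253 246.02298850574712 318 327 240 252 [651.2  42.6  28. ]
[549.6 -49.7 133.3]
[546.1 -19.1 133.3]
[637.4 -39.1 133.3]
[633.9  -8.  133.3]
```

View pics/c17.png

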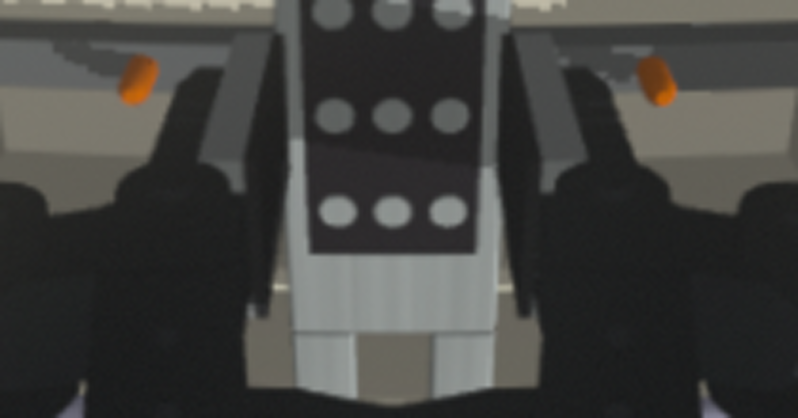

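```bash
python3 d.py 608.6 -27 16 186.5; python3 -m pendant '[-0.001,0.001,0.05,-0.0006,0,-0.001,-0.001,0.0013,0.105,-0.0006,0,-0.001,-0.001,0.0013,0.105,-0.0006,0,-0.001,-0.001,0.0013,0.105,-0.0006,0,-0.001,-0.001,0.0013,0.105,-0.0006,0,-0.001]';python3 d.py 608.6 -27 16 186.5;python3 look.py w18
```

```text
21.45 [607.7 -28.1 100.9] [ 0.1 -0.8 -0.9] 0.339
[np.float64(-0.0013), np.float64(0.0015), np.float64(0.1062), np.float64(-0.0006), np.float64(-0.0001), np.float64(0.0001)]
time_s: 21.95
ee_pos: [610.0, -26.8, 19.1]
tool_rot: [-0.185, 3.134, -0.001]
contact_force: [-0.1, -0.4, -0.9]
opening: 0.345
21.95 [610.  -26.8  19.1] [-0.1 -0.4 -0.9] 0.345
[np.float64(0.0017), np.float64(-0.0001), np.float64(0.0039), np.float64(-0.0003), np.float64(0.0008), np.float64(0.0014)]
[610.  -26.8  19.1] drift [0.09 0.03 0.01]
```

View pics/w18.png

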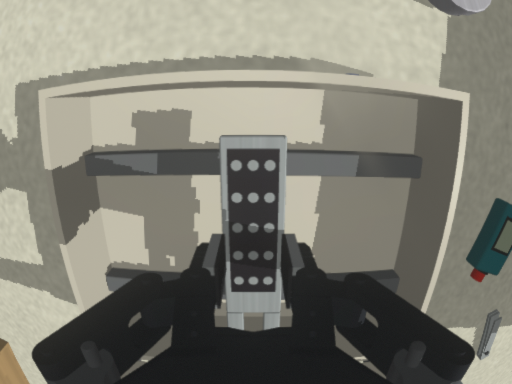

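```bash
python3 -m pendant '[0.0017,0,0.004,0,0.0008,0.0014,0.0017,0,0.008,0,0.0008,0.0014,0.0017,0,0.008,0,0.0008,0.0014]'; python3 d.py 608.6 -27 -5 186.5; python3 -m pendant '[0,0,0.008,0,0,0,0,0,0.012,0,0,0,0,0,0.012,0,0,0]';python3 d.py 608.6 -27 -5 186.5
```

```text
time_s: 22.3
ee_pos: [607.3, -26.5, 10.4]
tool_rot: [0.178, -3.134, 0.0]
contact_force: [-0.1, -0.0, -0.6]
opening: 0.342
22.3 [607.3 -26.5  10.4] [-0.1 -0.  -0.6] 0.342
[np.float64(-0.0016), np.float64(-0.0008), np.float64(0.0192), np.float64(-0.0), np.float64(-0.0009), np.float64(0.0001)]
time_s: 22.6
ee_pos: [606.9, -26.5, 0.2]
tool_rot: [0.178, -3.133, -0.0]
contact_force: [0.7, 0.4, -1.1]
opening: 0.346
22.6 [ 6.069e+02 -2.650e+01  2.000e-01] [ 0.7  0.4 -1.1] 0.346
[np.float64(-0.0021), np.float64(-0.0009), np.float64(0.0064), np.float64(0.0001), np.float64(-0.0012), np.float64(0.0001)]
```

```bash
python3 -m pendant '[-0.002,-0.0007,0.001,0,-0.001,0,-0.002,-0.0007,0.001,0,-0.001,0]'; python3 -m pendant '[0,0,0.003,0,0,0,0,0,0.005,0,0,0,0,0,0.005,0,0,0]';python3 d.py 608.6 -27 -6.4 186.5
```

```text
time_s: 22.8
ee_pos: [609.2, -27.0, 0.0]
tool_rot: [-0.178, 3.136, -0.0]
contact_force: [-0.8, 0.2, -1.0]
opening: 0.339
time_s: 23.1
ee_pos: [608.8, -26.9, -4.2]
tool_rot: [0.178, -3.137, -0.0]
contact_force: [0.2, -0.3, -0.3]
opening: 0.345
23.1 [608.8 -26.9  -4.2] [ 0.2 -0.3 -0.3] 0.345
[np.float64(0.0003), np.float64(-0.0001), np.float64(0.0027), np.float64(0.0), np.float64(-0.0), np.float64(0.0001)]
```

```bash
python3 -m pendant '[0,0,0.0015,0,0,0,0,0,0.0025,0,0,0]'|grep -E 'ee|cont'; python3 -m pendant '[0,0,0.0015,0,0,0,0,0,0.0015,0,0,0]'|grep -E 'ee|cont';python3 d.py 608.6 -27 -6.4 186.5
```

```text
ee_pos: [609.0, -26.9, -6.0]
contact_force: [0.4, -0.1, 0.0]
ee_pos: [609.0, -27.0, -6.2]
contact_force: [-5.3, 0.3, 14.6]
23.5 [609.  -27.   -6.2] [-5.3  0.3 14.6] 0.342
[np.float64(0.0006), np.float64(0.0), np.float64(0.0002), np.float64(-0.0001), np.float64(0.0003), np.float64(0.0001)]
```

```bash
python3 -m pendant '[0,0,-0.001,0,0,0,0,0,-0.001,0,0,0,0,0,-0.001,0,0,0,0,0,-0.001,0,0,0]' 0.52; python3 -m pendant '[0,0,-0.03,0,0,0,0,0,-0.07,0,0,0,0,0,-0.13,0,0,0,0.02,0,-0.2,0,0,0,0.04,0,-0.25,0,0,0,0.04,0,-0.25,0,0,0,0.04,0,-0.25,0,0,0]'; python3 look.py w19
```

```text
time_s: 23.9
ee_pos: [609.0, -27.0, -6.4]
tool_rot: [-0.178, 3.136, -0.0]
contact_force: [0.1, 0.8, -0.7]
opening: 0.521
time_s: 24.6
ee_pos: [577.5, -30.7, 194.7]
tool_rot: [-0.178, 3.134, -0.001]
contact_force: [0.5, -0.4, 0.1]
opening: 0.52
[577.5 -30.7 194.7] drift [-0.39  0.15 -1.36]
```

View pics/w19.png

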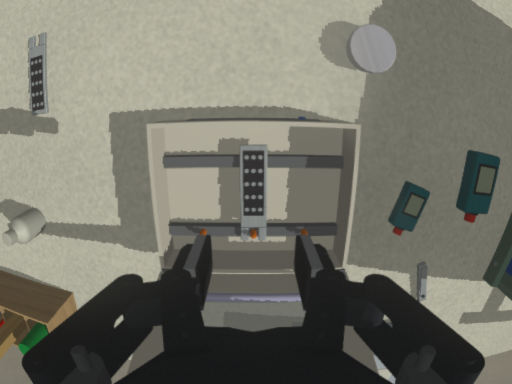

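```bash
python3 d.py 466 -352 190 98; 
```

```text
24.65 [577.1 -30.6 193.3] [-0.1 -0.3 -0.1] 0.524
[np.float64(0.1835), np.float64(-0.3835), np.float64(0.0041), np.float64(0.0001), np.float64(0.0001), np.float64(0.4917)]
```

```bash
python3 -m pendant '[0.1835,-0.3835,0.004,0,0,0.4917,0.1835,-0.3835,0.004,0,0,0.4917,0.1835,-0.3835,0.004,0,0,0.4917,0.1835,-0.3835,0.004,0,0,0.4917,0.1835,-0.3835,0.004,0,0,0.4917,0.1835,-0.3835,0.004,0,0,0.4917,0.1835,-0.3835,0.004,0,0,0.4917,0.1835,-0.3835,0.004,0,0,0.4917]' 1;  python3 d.py 468 -353 150 8.6;
```

```text
time_s: 25.45
ee_pos: [464.1, -355.9, 188.0]
tool_rot: [-1.637, -2.679, -0.0]
contact_force: [-0.4, 0.1, 0.3]
opening: 0.998
25.45 [ 464.1 -355.9  188. ] [-0.4  0.1  0.3] 0.998
[np.float64(0.0009), np.float64(0.006), np.float64(0.0475), np.float64(-0.001), np.float64(-0.0001), np.float64(0.6031)]
```

```bash
python3 -m pendant '[0,0.004,0.03,0,0,0.3,0,0.004,0.03,0,0,0.6031,0,0.004,0.03,0,0,0.6031,0,0.004,0.03,0,0,0.6031,0,0.004,0.03,0,0,0.6031,0,0.004,0.03,0,0,0.6031,0,0.004,0.03,0,0,0.6031,0,0.004,0.03,0,0,0.6031]' 1; python3 -m pendant '[0,0,0,0,0,0.14,0,0,0,0,0,0.14,0,0,0,0,0,0.14,0,0,0,0,0,0.14,0,0,0,0,0,0.14]'; python3 d.py 468 -353 150 8.6;python3 look.py w20
```

```text
time_s: 26.25
ee_pos: [468.6, -350.1, 164.5]
tool_rot: [-2.86, -1.293, 0.001]
contact_force: [0.0, 0.4, -0.2]
opening: 1.0
time_s: 26.75
ee_pos: [468.7, -350.3, 165.3]
tool_rot: [-3.071, -0.654, 0.001]
contact_force: [-0.3, -0.4, 0.7]
opening: 0.997
26.75 [ 468.7 -350.3  165.3] [-0.3 -0.4  0.7] 0.997
[np.float64(-0.0022), np.float64(0.0028), np.float64(0.0191), np.float64(-0.0005), np.float64(0.0002), np.float64(0.0858)]
[ 468.7 -350.3  165.3] drift [ 0.05 -0.04  0.27]
```

View pics/w20.png

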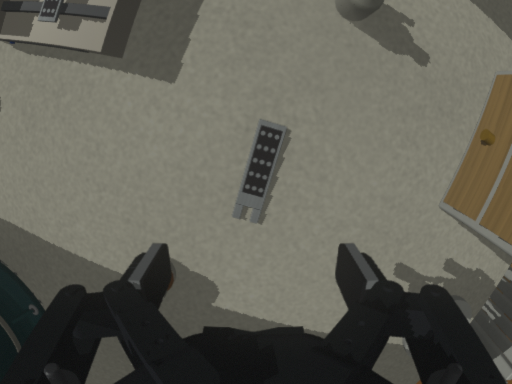

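```bash
python3 -m pendant '[-0.002,0.003,0.04,0,0,0.0858,-0.002,0.003,0.08,0,0,0.0858,-0.002,0.003,0.08,0,0,0.0858,-0.002,0.003,0.08,0,0,0.0858,-0.002,0.003,0.08,0,0,0.0858]' 1;python3 look.py w21; python3 - <<'E'
import cv2
im=cv2.imread('pics/w21.png');cv2.imwrite('pics/c21.png',cv2.resize(im[95:245,180:330],None,fx=5,fy=5,interpolation=cv2.INTER_CUBIC))
E
```

```text
time_s: 27.3
ee_pos: [469.0, -353.9, 104.0]
tool_rot: [3.131, 0.235, 0.002]
contact_force: [0.1, -0.1, -0.0]
opening: 1.001
[ 469.  -353.9  104. ] drift [ 0.06 -0.06  0.05]
```

View pics/c21.png

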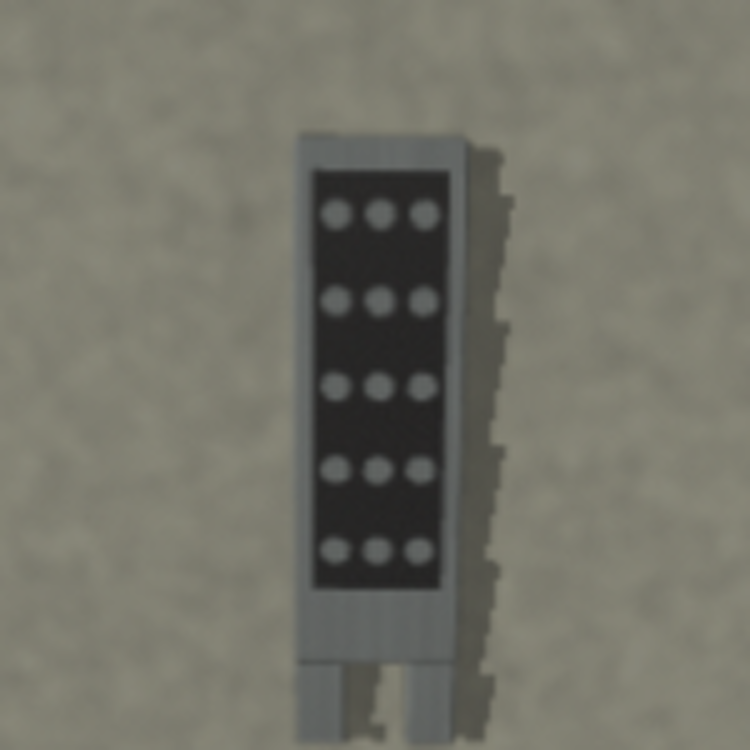

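```bash
python3 - <<'E'
from h import *
import pickle
k,o=pickle.load(open('w21.pkl','rb'))
f=lambda u,v: pix('wrist',u/5+180,v/5+95,6,k)[:2]
c1,c2,n1,n2=[f(*p) for p in ((297,136),(467,136),(297,741),(451,741))]
ctr=(c1+c2+n1+n2)/4; d=(n1+n2-c1-c2)/2
print(ctr.round(1),'len',np.linalg.norm(d).round(1),'ang',np.degrees(np.arctan2(d[1],d[0])).round(1),'w',np.linalg.norm(c1-c2).round(1),np.linalg.norm(n1-n2).round(1))
E
python3 d.py 468.5 -355 5 8.6
```

```text
[ 469.6 -356.1] len 119.1 ang -172.0 w 30.5 31.0
27.35 [ 469.1 -354.   104. ] [ 0.4  0.7 -0.2] 0.997
[np.float64(-0.0011), np.float64(0.0009), np.float64(0.1238), np.float64(0.0006), np.float64(-0.0005), np.float64(-0.0004)]
```

```bash
python3 d.py 469.4 -355.9 -10 8.0; python3 -m pendant '[-0.0001,0.0022,0.04,0,0,0.003,-0.0001,0.0022,0.09,0,0,0.003,-0.0001,0.0022,0.125,0,0,0.003,-0.0001,0.0022,0.14,0,0,0.003,-0.0001,0.0022,0.14,0,0,0.003,-0.0001,0.0022,0.14,0,0,0.003]' 0.55;python3 d.py 469.4 -355.9 -26.4 8.0;
```

```text
27.35 [ 469.1 -354.   104. ] [ 0.4  0.7 -0.2] 0.997
[np.float64(-0.0002), np.float64(0.0022), np.float64(0.1425), np.float64(0.0006), np.float64(-0.0005), np.float64(0.0029)]
time_s: 27.95
ee_pos: [469.4, -355.9, -8.0]
tool_rot: [3.133, 0.215, 0.003]
contact_force: [0.1, 0.3, 0.1]
opening: 0.551
27.95 [ 469.4 -355.9   -8. ] [0.1 0.3 0.1] 0.551
[np.float64(-0.0001), np.float64(-0.0), np.float64(0.023), np.float64(0.0005), np.float64(-0.0005), np.float64(-0.0008)]
```

```bash
python3 -m pendant '[0,0,0.01,0,0,0,0,0,0.018,0,0,0,0,0,0.0225,0,0,0,0,0,0.0225,0,0,0]' | grep -E 'ee|cont'; python3 -m pendant '[0,0,0,0,0,0,0,0,0,0,0,0,0,0,0,0,0,0,0,0,0,0,0,0]' 0.2 40;python3 look.py w22
```

```text
ee_pos: [468.4, -354.9, -28.0]
contact_force: [-0.2, 0.3, 0.4]
time_s: 28.75
ee_pos: [468.7, -355.2, -27.2]
tool_rot: [3.134, 0.214, 0.001]
contact_force: [-1.5, 0.3, 5.3]
opening: 0.354
[ 468.7 -355.2  -27.2] drift [-0.01 -0.02  0.02]
```

View pics/w22.png

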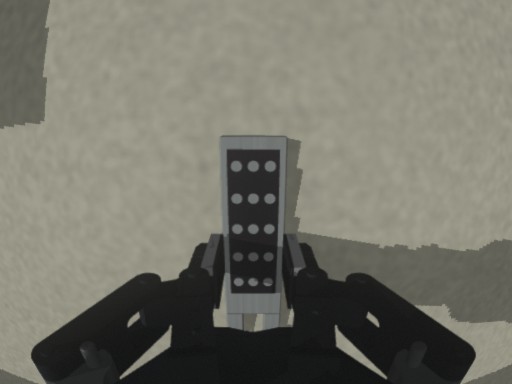

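```bash
python3 -m pendant '[0,0,-0.02,0,0,0,0,0,-0.06,0,0,0,0,0,-0.11,0,0,0,0,0,-0.16,0,0,0,0,0,-0.18,0,0,0,0,0,-0.18,0,0,0]' 0.2 60; python3 d.py 540 -220 130 97
```

```text
time_s: 29.4
ee_pos: [469.6, -356.1, 118.8]
tool_rot: [3.131, 0.214, 0.005]
contact_force: [-0.4, -0.2, -1.0]
opening: 0.345
29.4 [ 469.6 -356.1  118.8] [-0.4 -0.2 -1. ] 0.345
[np.float64(0.1104), np.float64(-0.1565), np.float64(-0.0142), np.float64(0.0016), np.float64(0.0001), np.float64(-0.4954)]
```

```bash
python3 -m pendant '[0.11,-0.1565,-0.0142,0.0016,0,-0.4954,0.11,-0.1565,-0.0142,0.0016,0,-0.4954,0.11,-0.1565,-0.0142,0.0016,0,-0.4954,0.11,-0.1565,-0.0142,0.0016,0,-0.4954,0.11,-0.1565,-0.0142,0.0016,0,-0.4954,0.11,-0.1565,-0.0142,0.0016,0,-0.4954,0.11,-0.1565,-0.0142,0.0016,0,-0.4954,0.11,-0.1565,-0.0142,0.0016,0,-0.4954]'; python3 d.py 615.7 -90 100 186.5
```

```text
time_s: 30.2
ee_pos: [538.3, -218.8, 126.4]
tool_rot: [-2.456, -1.951, 0.001]
contact_force: [0.7, -0.2, 0.3]
opening: 0.344
30.2 [ 538.3 -218.8  126.4] [ 0.7 -0.2  0.3] 0.344
[np.float64(0.1786), np.float64(0.058), np.float64(0.0332), np.float64(-0.0001), np.float64(-0.0019), np.float64(-0.6087)]
```

```bash
python3 -m pendant '[0.04,0.01,0,0,0,-0.4,0.1786,0.058,0.033,0,-0.002,-0.6,0.1786,0.058,0.033,0,-0.002,-0.6087,0.1786,0.058,0.033,0,-0.002,-0.6087,0.1786,0.058,0.033,0,-0.002,-0.6087,0.1786,0.058,0.033,0,-0.002,-0.6087,0.1786,0.058,0.033,0,-0.002,-0.6087,0.1786,0.058,0.033,0,-0.002,-0.6087]';  python3 d.py 615.7 -90 100 186.5
```

```text
time_s: 31.0
ee_pos: [616.4, -90.6, 100.0]
tool_rot: [-0.926, -2.999, 0.001]
contact_force: [-0.4, 0.5, -1.3]
opening: 0.348
31.0 [616.4 -90.6 100. ] [-0.4  0.5 -1.3] 0.348
[np.float64(0.0012), np.float64(0.0001), np.float64(0.0), np.float64(-0.0002), np.float64(-0.0009), np.float64(-0.2267)]
```

```bash
python3 -m pendant '[0.001,0,0,0,-0.001,-0.2267,0.001,0,0,0,-0.001,-0.2267,0.001,0,0,0,-0.001,-0.2267,0.001,0,0,0,-0.001,-0.2267,0.001,0,0,0,-0.001,-0.2267,0.001,0,0,0,-0.001,-0.2267,0.001,0,0,0,-0.001,-0.2267]'; python3 d.py 616 -90.4 100 186.5;python3 look.py w23;python3 - <<'E'
from h import *
import pickle
from scipy import ndimage
k,o=pickle.load(open('w23.pkl','rb'))
im=cv2.imread('pics/w23.png')[:,:,::-1]
hsv=cv2.cvtColor(np.ascontiguousarray(im),cv2.COLOR_RGB2HSV)
m=(hsv[...,0]<16)&(hsv[...,1]>150)&(hsv[...,2]>80);m[:225]=0;m[270:]=0
l,n=ndimage.label(m)
for i in range(1,n+1):
    ys,xs=np.nonzero(l==i); print(len(ys),xs.mean(),ys.mean(),xs.min(),xs.max(),ys.min(),ys.max(),pix('wrist',xs.mean(),ys.mean(),28,k).round(1))
E
```

```text
time_s: 31.7
ee_pos: [616.0, -90.3, 100.7]
tool_rot: [-0.163, 3.137, -0.002]
contact_force: [0.9, -0.6, -0.9]
opening: 0.347
31.7 [616.  -90.3 100.7] [ 0.9 -0.6 -0.9] 0.347
[np.float64(-0.0), np.float64(-0.0001), np.float64(0.0008), np.float64(-0.0004), np.float64(0.0003), np.float64(-0.0032)]
[616.  -90.3 100.7] drift [ 0.1  -0.02  0.19]
55 476.0181818181818 233.14545454545456 472 480 229 237 [636.7 165.5  28. ]
78 383.79487179487177 241.02564102564102 379 389 236 246 [651.1  42.2  28. ]
87 321.7241379310345 243.70114942528735 317 326 238 250 [658.  -21.2  28. ]
```

View pics/w23.png

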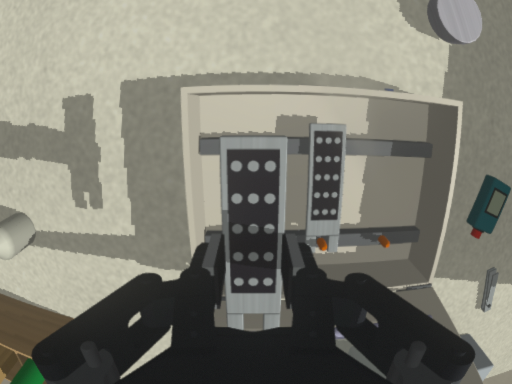

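```bash
python3 -m pendant '[0,0,0.05,0,0,-0.002,0,0,0.1,0,0,-0.002,0,0,0.1,0,0,-0.002,0,0,0.1,0,0,-0.002,0,0,0.1,0,0,-0.002]'; python3 d.py 616 -90.5 8 186.4
```

```text
time_s: 32.25
ee_pos: [617.7, -90.8, 23.6]
tool_rot: [-0.176, 3.132, -0.004]
contact_force: [-0.6, -0.3, -0.3]
opening: 0.344
32.25 [617.7 -90.8  23.6] [-0.6 -0.3 -0.3] 0.344
[np.float64(0.0022), np.float64(0.0007), np.float64(0.0195), np.float64(-0.0008), np.float64(0.0014), np.float64(0.0003)]
```

```bash
python3 -m pendant '[0.002,0.0007,0.008,-0.0008,0.0014,0,0.002,0.0007,0.014,-0.0008,0.0014,0,0.002,0.0007,0.014,-0.0008,0.0014,0]'; python3 d.py 616 -90.5 3 186.4
```

```text
time_s: 32.55
ee_pos: [614.7, -90.1, 10.1]
tool_rot: [0.177, -3.134, -0.001]
contact_force: [0.1, 0.5, -0.5]
opening: 0.343
32.55 [614.7 -90.1  10.1] [ 0.1  0.5 -0.5] 0.343
[np.float64(-0.0016), np.float64(-0.0007), np.float64(0.0089), np.float64(0.0003), np.float64(-0.0009), np.float64(0.0005)]
```

```bash
python3 -m pendant '[-0.001,-0.0004,0.004,0,-0.0005,0,-0.001,-0.0004,0.008,0,-0.0005,0,-0.001,-0.0004,0.008,0,-0.0005,0,-0.001,-0.0004,0.008,0,-0.0005,0]'; python3 d.py 616 -90.5 -2 186.4
```

```text
time_s: 32.95
ee_pos: [615.7, -90.4, 3.9]
tool_rot: [0.178, -3.136, -0.001]
contact_force: [0.7, 0.3, -0.7]
opening: 0.35
32.95 [615.7 -90.4   3.9] [ 0.7  0.3 -0.7] 0.35
[np.float64(-0.0004), np.float64(-0.0002), np.float64(0.0074), np.float64(0.0003), np.float64(-0.0003), np.float64(0.0005)]
```

```bash
python3 -m pendant '[-0.0003,0,0.004,0,0,0,-0.0003,0,0.007,0,0,0,-0.0003,0,0.009,0,0,0,-0.0003,0,0.009,0,0,0]'|grep -E 'ee|cont'; python3 -m pendant '[0,0,0.002,0,0,0,0,0,0.003,0,0,0]'|grep -E 'ee|cont|open';
```

```text
ee_pos: [615.7, -90.3, -3.5]
contact_force: [-0.1, 0.2, -1.2]
ee_pos: [615.9, -90.4, -5.7]
contact_force: [-1.0, 0.7, -1.0]
opening: 0.345
```

```bash
python3 -m pendant '[0,0,0.0015,0,0,0,0,0,0.002,0,0,0]'|grep -E 'ee|cont'; python3 -m pendant '[0,0,0.001,0,0,0,0,0,0.001,0,0,0]'|grep -E 'ee|cont|open';
```

```text
ee_pos: [616.0, -90.4, -7.1]
contact_force: [-2.2, 1.5, 6.9]
ee_pos: [616.0, -90.4, -7.2]
contact_force: [-4.6, 1.0, 12.6]
opening: 0.345
```

Contact came at the height I expected (-7), so I'll release and lift.

```bash
python3 -m pendant '[0,0,-0.001,0,0,0,0,0,-0.001,0,0,0,0,0,-0.001,0,0,0,0,0,-0.001,0,0,0]' 0.52; python3 -m pendant '[0,0,-0.03,0,0,0,0,0,-0.07,0,0,0,0,0,-0.13,0,0,0,0.02,0,-0.2,0,0,0,0.04,0,-0.25,0,0,0,0.04,0,-0.25,0,0,0,0.04,0,-0.25,0,0,0,0.04,0,-0.25,0,0,0]'; python3 look.py w24
```

```text
time_s: 34.35
ee_pos: [615.9, -90.3, -7.4]
tool_rot: [0.178, -3.135, -0.001]
contact_force: [-1.0, 0.7, 0.3]
opening: 0.517
time_s: 35.15
ee_pos: [584.1, -94.0, 191.7]
tool_rot: [0.178, -3.134, -0.002]
contact_force: [0.4, -0.4, -0.3]
opening: 0.522
[584.1 -94.  191.7] drift [-0.08  0.07 -0.3 ]
```

View pics/w24.png

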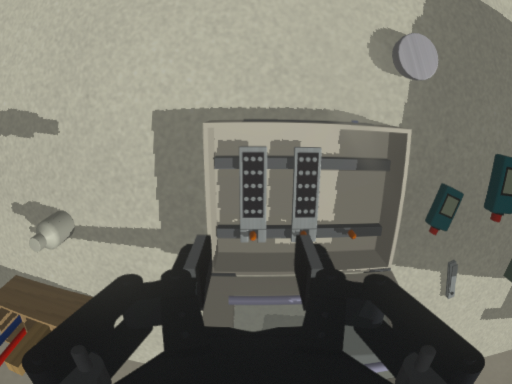

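```bash
python3 - <<'E'
from h import *
import pickle
im=save('top','t25.png'); s=save('side','s25.png')
k,o=pickle.load(open('w24.pkl','rb'))
w=cv2.imread('pics/w24.png');cv2.imwrite('pics/c24.png',cv2.resize(w[135:255,200:400],None,fx=4,fy=4,interpolation=cv2.INTER_CUBIC))
E
```

```text
(no output)
```

View pics/c24.png

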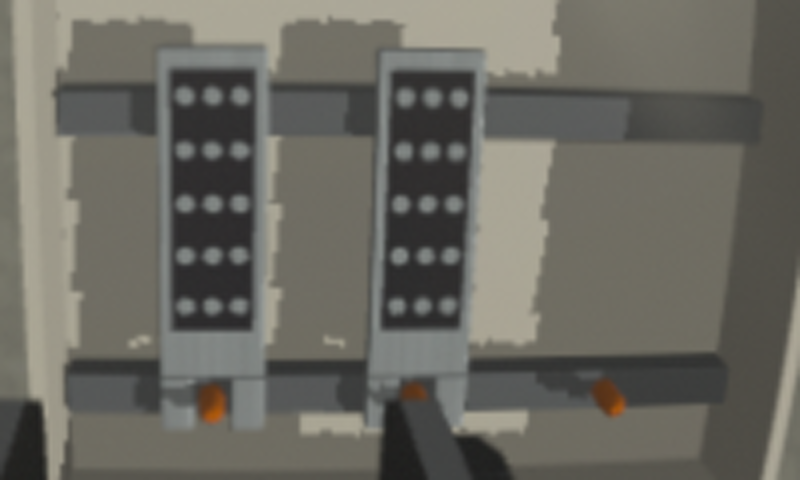

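View pics/t25.png

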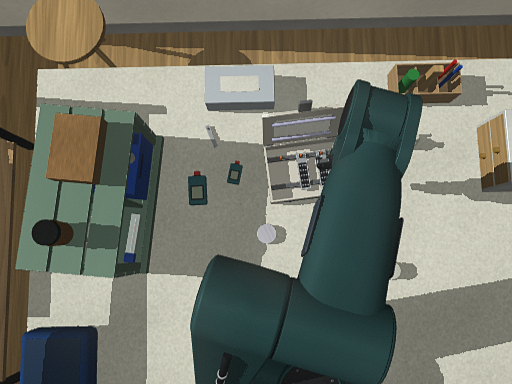

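View pics/s25.png

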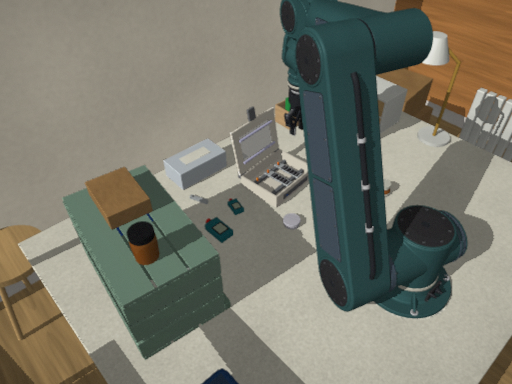

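```bash
python3 d.py 680 -18 320 186.7 5.2
```

```text
35.3 [584.  -93.9 191.5] [ 0.2 -0.4 -0.2] 0.524
[np.float64(-0.1295), np.float64(0.081), np.float64(-0.1609), np.float64(0.0006), np.float64(0.028), np.float64(-0.0011)]
```

```bash
python3 -m pendant '[-0.02,0.02,-0.06,0,0,0,-0.04,0.04,-0.12,0,0.01,0,-0.08,0.06,-0.161,0,0.028,0,-0.1295,0.081,-0.161,0,0.028,-0.001,-0.1295,0.081,-0.161,0,0.028,-0.001,-0.1295,0.081,-0.161,0,0.028,-0.001,-0.1295,0.081,-0.161,0,0.028,-0.001]' 0.8; python3 look.py w26; python3 d.py 750 -9.5 285 186.7 5.2
```

```text
time_s: 36.0
ee_pos: [681.8, -17.0, 319.2]
tool_rot: [0.18, -3.046, 0.006]
contact_force: [-0.0, -0.1, -0.7]
opening: 0.803
[681.8 -17.  319.2] drift [-0.59 -0.78  0.33]
36.05 [681.2 -17.7 319.5] [-0.1 -0.3 -0.4] 0.8
[np.float64(-0.0901), np.float64(0.0001), np.float64(0.0352), np.float64(0.0004), np.float64(0.0001), np.float64(0.0002)]
```

View pics/w26.png

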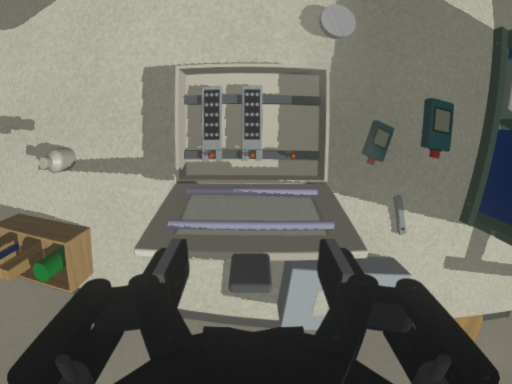

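```bash
python3 -m pendant '[-0.05,0,0.015,0,0,0,-0.09,0,0.035,0,0,0,-0.09,0,0.035,0,0,0,-0.09,0,0.035,0,0,0]'; python3 look.py w27;  python3 d.py 753 -9 245 186.7 5.2
```

```text
time_s: 36.45
ee_pos: [734.4, -10.5, 277.7]
tool_rot: [0.178, -3.057, 0.008]
contact_force: [-1.7, 0.3, -0.0]
opening: 0.799
[734.4 -10.5 277.7] drift [-0.16  0.01  1.8 ]
36.5 [734.3 -10.5 279.5] [0.3 0.8 0.5] 0.8
[np.float64(-0.0267), np.float64(-0.0008), np.float64(0.0412), np.float64(-0.0003), np.float64(0.0046), np.float64(-0.0003)]
```

View pics/w27.png

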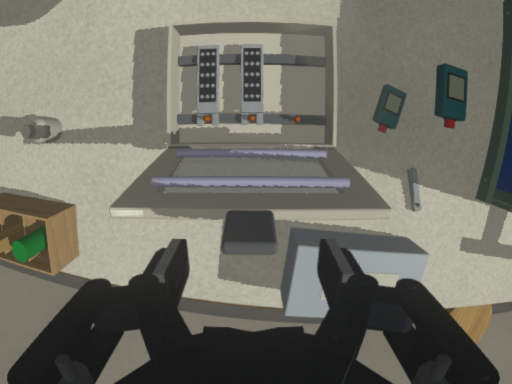

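```bash
python3 -m pendant '[-0.01,0,0.02,0,0.004,0,-0.02,0,0.038,0,0.004,0,-0.0267,0,0.043,0,0.004,0,-0.0267,0,0.043,0,0.004,0]'; python3 look.py w28;  python3 d.py 753 -9 245 186.7 5.2
```

```text
time_s: 36.9
ee_pos: [752.9, -7.9, 242.1]
tool_rot: [0.177, -3.046, 0.009]
contact_force: [-0.1, -0.4, 0.1]
opening: 0.798
[752.9  -7.9 242.1] drift [ 0.29 -0.04  0.87]
36.95 [753.2  -8.  243. ] [-0.1  0.2 -0. ] 0.801
[np.float64(0.0007), np.float64(-0.0012), np.float64(-0.0024), np.float64(-0.0003), np.float64(0.0006), np.float64(-0.0002)]
```

View pics/w28.png

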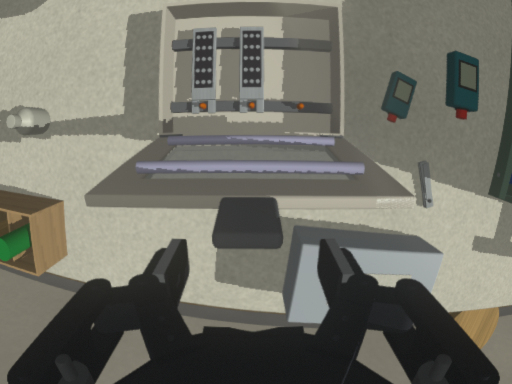

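```bash
python3 -m pendant '[0,0,0.003,0,0,0,0,0,0.003,0,0,0,0,0,0.003,0,0,0,0,0,0.003,0,0,0,0,0,0.003,0,0,0]' 0.1 35;  python3 - <<'E'
from h import *
import re
s=open('arc.py').read().replace('g=p-19*z','D=float(sys.argv[4]) if len(sys.argv)>4 else 19.\ng=p-D*z').replace('p2=g2+19*','p2=g2+D*')
open('arc.py','w').write(s)
E
python3 arc.py -0.45 8 0.3 30
```

```text
time_s: 37.45
ee_pos: [753.5, -10.7, 242.1]
tool_rot: [0.176, -3.05, 0.016]
contact_force: [3.1, -15.5, 7.7]
opening: 0.403
[756.05564931 -10.19143744 271.97542667] nan
[0.015,0,-0.002,0,-0.005,0,0.03,0,-0.004,0,-0.011,0,0.045,0,-0.004,0,-0.016,0,0.06,0,-0.004,0,-0.021,0,0.075,0,-0.003,0,-0.027,0,0.09,0,0,0,-0.032,0,0.105,0,0.003,0,-0.038,0,0.12,0,0.006,0,-0.043,0]arc.py:9: RuntimeWarning: invalid value encountered in arcsin
  print(g, np.degrees(np.arcsin((g[2]-60)/210)))
```

```bash
python3 -m pendant '[0.015,0,-0.002,0,-0.005,0,0.03,0,-0.004,0,-0.011,0,0.045,0,-0.004,0,-0.016,0,0.06,0,-0.004,0,-0.021,0,0.075,0,-0.003,0,-0.027,0,0.09,0,0,0,-0.032,0,0.105,0,0.003,0,-0.038,0,0.12,0,0.006,0,-0.043,0]';python3 arc.py -0.45 8 0.45 30 2>/dev/null
```

```text
time_s: 38.25
ee_pos: [657.7, -21.3, 244.5]
tool_rot: [-0.178, 3.089, -0.003]
contact_force: [7.7, -14.1, -16.6]
opening: 0.394
[656.3121949  -21.28857017 274.43346551] nan
[0.015,0,0.003,0,-0.008,0,0.029,0,0.006,0,-0.016,0,0.043,0,0.011,0,-0.024,0,0.057,0,0.016,0,-0.032,0,0.07,0,0.022,0,-0.04,0,0.084,0,0.029,0,-0.048,0,0.096,0,0.036,0,-0.056,0,0.109,0,0.045,0,-0.064,0]
```

```bash
python3 -m pendant '[0.015,0,0.008,0,-0.008,0,0.029,0,0.014,0,-0.016,0,0.043,0,0.019,0,-0.024,0,0.057,0,0.024,0,-0.032,0,0.07,0,0.03,0,-0.04,0,0.084,0,0.037,0,-0.048,0,0.096,0,0.044,0,-0.056,0,0.109,0,0.053,0,-0.064,0]';python3 arc.py -0.45 8 0.45 30 2>/dev/null;python3 look.py w29
```

```text
time_s: 39.05
ee_pos: [573.9, -30.7, 199.8]
tool_rot: [-0.167, 2.886, 0.014]
contact_force: [1.5, -10.0, 4.1]
opening: 0.4
[566.44903159 -31.43541317 228.90713013] 53.54460291033525
[0.013,0,0.006,0,-0.008,0,0.026,0,0.014,0,-0.016,0,0.038,0,0.022,0,-0.024,0,0.05,0,0.03,0,-0.032,0,0.061,0,0.039,0,-0.04,0,0.072,0,0.049,0,-0.048,0,0.082,0,0.06,0,-0.056,0,0.091,0,0.071,0,-0.064,0]
[573.9 -30.7 199.8] drift [-2.27 -0.16 -1.35]
```

View pics/w29.png

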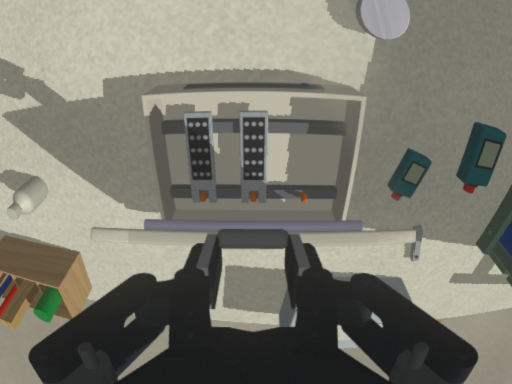

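```bash
python3 -m pendant '[0.013,0,0.006,0,-0.008,0,0.026,0,0.014,0,-0.016,0,0.038,0,0.022,0,-0.024,0,0.05,0,0.03,0,-0.032,0,0.061,0,0.039,0,-0.04,0,0.072,0,0.049,0,-0.048,0,0.082,0,0.06,0,-0.056,0,0.091,0,0.071,0,-0.064,0]';python3 arc.py -0.4 8 0.45 30 2>/dev/null;python3 look.py w30
```

```text
time_s: 39.9
ee_pos: [516.7, -37.1, 126.1]
tool_rot: [-0.156, 2.688, 0.03]
contact_force: [-2.1, -9.4, 3.9]
opening: 0.399
[503.74636073 -38.49559024 153.06721592] 26.3067765947591
[0.01,0,0.009,0,-0.007,0,0.019,0,0.018,0,-0.014,0,0.028,0,0.027,0,-0.021,0,0.036,0,0.038,0,-0.029,0,0.044,0,0.048,0,-0.036,0,0.052,0,0.059,0,-0.043,0,0.058,0,0.07,0,-0.05,0,0.065,0,0.082,0,-0.057,0]
[516.7 -37.1 126.1] drift [-1.07 -0.   -1.62]
```

View pics/w30.png

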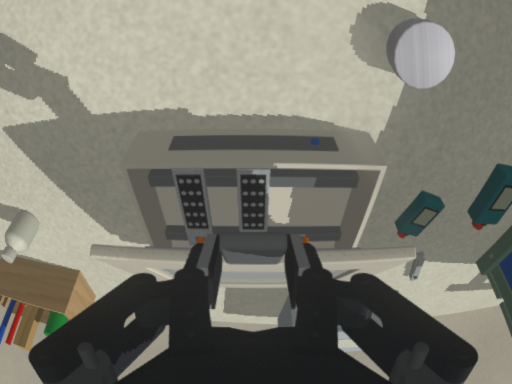

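```bash
python3 -m pendant '[0.01,0,0.009,0,-0.007,0,0.019,0,0.018,0,-0.014,0,0.028,0,0.027,0,-0.021,0,0.036,0,0.038,0,-0.029,0,0.044,0,0.048,0,-0.036,0,0.052,0,0.059,0,-0.043,0,0.058,0,0.07,0,-0.05,0,0.065,0,0.082,0,-0.057,0]';python3 arc.py -0.08 3 0.1 30 2>/dev/null;python3 look.py w31
```

```text
time_s: 40.75
ee_pos: [498.5, -39.2, 43.9]
tool_rot: [-0.145, 2.51, 0.042]
contact_force: [-2.8, -7.5, 3.0]
opening: 0.397
[481.02106942 -41.08727979  68.22211214] 2.2438703222338274
[0.004,0,0.006,0,-0.001,0,0.009,0,0.012,0,-0.002,0,0.013,0,0.018,0,-0.003,0]
[498.5 -39.2  43.9] drift [-0.21  0.03 -1.18]
```

View pics/w31.png

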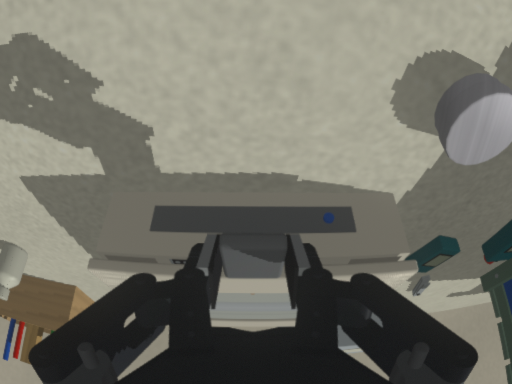

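Almost closed. I'll push it down until the force rises.

```bash
python3 -m pendant '[0.002,0,0.003,0,0,0,0.004,0,0.006,0,0,0]'|grep -E 'ee|cont';python3 -m pendant '[0.002,0,0.003,0,0,0,0.004,0,0.006,0,0,0]'|grep -E 'ee|cont'
```

```text
ee_pos: [497.9, -39.2, 37.4]
contact_force: [-13.4, -10.7, 2.5]
ee_pos: [499.2, -39.2, 33.3]
contact_force: [-44.7, -8.8, 58.8]
```

```bash
python3 -m pendant '[0,0,-0.003,0,0,0,0,0,-0.003,0,0,0]'|grep -E 'ee|cont';python3 -m pendant '[0,0,0,0,0,0,0,0,0,0,0,0,0,0,0,0,0,0,0,0,0,0,0,0]' 0.75; python3 -m pendant '[0,0,-0.05,0,0,0,0,0,-0.1,0,0,0,0,0,-0.12,0,0,0,0,0,-0.12,0,0,0]';python3 look.py w32;python3 - <<'E'
from h import *
s=save('side','s32.png');cv2.imwrite('pics/s32c.png',cv2.resize(s[130:220,220:330,::-1],None,fx=7,fy=6.6,interpolation=cv2.INTER_CUBIC))
E
```

```text
ee_pos: [499.0, -39.2, 35.5]
contact_force: [3.2, -3.4, 0.8]
time_s: 41.8
ee_pos: [497.0, -37.7, 33.4]
tool_rot: [-0.147, 2.512, 0.047]
contact_force: [0.2, 0.1, 0.5]
opening: 0.747
time_s: 42.2
ee_pos: [441.4, -45.0, 113.3]
tool_rot: [-0.146, 2.509, 0.044]
contact_force: [0.6, -0.4, 0.8]
opening: 0.749
[441.4 -45.  113.3] drift [ 0.28  0.08 -1.1 ]
```

View pics/w32.png

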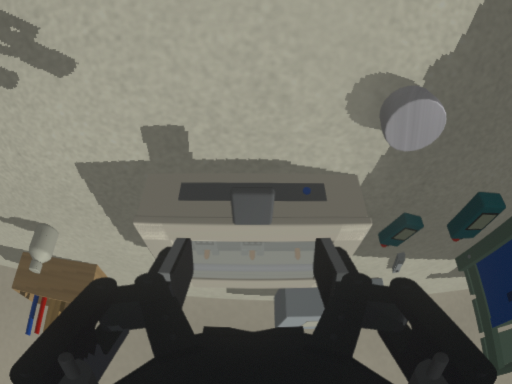

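View pics/s32c.png

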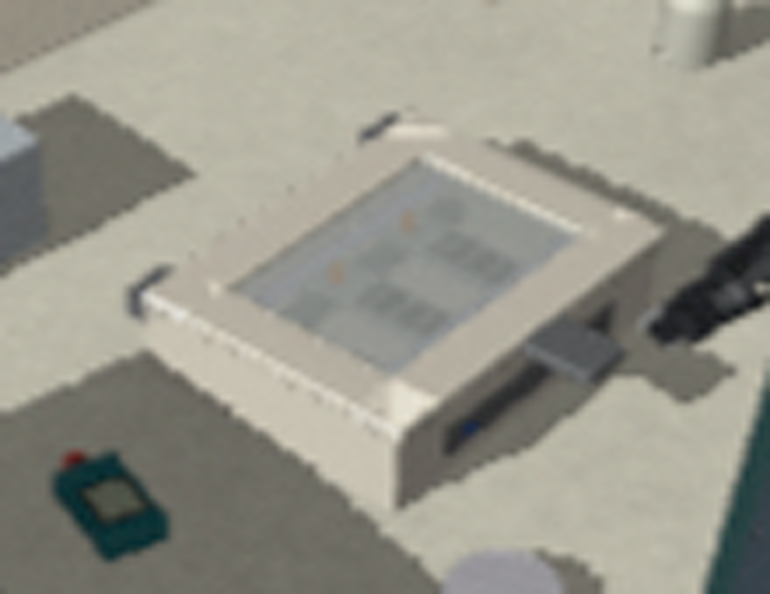

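```bash
python3 d.py 502 -39 90 186.5
```

```text
42.3 [441.6 -44.6 111.3] [-0.4 -0.  -0.6] 0.749
[np.float64(-0.0458), np.float64(-0.0018), np.float64(0.066), np.float64(-0.0001), np.float64(0.1995), np.float64(0.0009)]
```

```bash
python3 -m pendant '[0,0,-0.03,0,0.06,0,-0.02,-0.001,0,0,0.12,0,-0.0458,-0.0018,0.05,0,0.2,0,-0.0458,-0.0018,0.066,0,0.2,0,-0.0458,-0.0018,0.066,0,0.2,0,-0.0458,-0.0018,0.066,0,0.2,0]' 0; python3 d.py 502 -39 60 186.5
```

```text
time_s: 42.9
ee_pos: [504.0, -37.9, 86.6]
tool_rot: [0.186, -3.127, -0.0]
contact_force: [0.1, -0.2, 0.2]
opening: -0.002
42.9 [504.  -37.9  86.6] [ 0.1 -0.2  0.2] -0.002
[np.float64(0.0023), np.float64(-0.001), np.float64(0.0333), np.float64(0.0002), np.float64(-0.0028), np.float64(0.0018)]
```

```bash
for i in 1; do python3 -m pendant '[0,0,0.015,0,0,0,0,0,0.025,0,0,0,0,0,0.025,0,0,0]'|grep -E 'ee|cont';done; python3 -m pendant '[0,0,0.008,0,0,0,0,0,0.01,0,0,0]'|grep -E 'ee|cont'; python3 -m pendant '[0,0,0.004,0,0,0,0,0,0.005,0,0,0]'|grep -E 'ee|cont'
```

```text
ee_pos: [500.3, -38.5, 68.5]
contact_force: [0.8, -0.7, 0.4]
ee_pos: [501.3, -38.8, 61.8]
contact_force: [-1.0, -0.3, 0.4]
ee_pos: [501.6, -38.9, 58.0]
contact_force: [0.6, 0.4, -0.4]
```

```bash
python3 -m pendant '[0,0,0.005,0,0,0,0,0,0.008,0,0,0]'|grep -E 'ee|cont'; python3 -m pendant '[0,0,0.004,0,0,0,0,0,0.006,0,0,0]'|grep -E 'ee|cont'; python3 -m pendant '[0,0,0.003,0,0,0,0,0,0.004,0,0,0]'|grep -E 'ee|cont'
```

```text
ee_pos: [501.6, -38.8, 51.4]
contact_force: [0.1, 0.3, -0.5]
ee_pos: [501.5, -38.8, 46.5]
contact_force: [0.5, -0.1, 0.2]
ee_pos: [501.5, -38.8, 43.4]
contact_force: [-0.5, -1.0, -0.7]
```

```bash
for i in 1; do python3 -m pendant '[0,0,0.002,0,0,0,0,0,0.003,0,0,0]'|grep -E 'ee|cont';  python3 -m pendant '[0,0,0.002,0,0,0,0,0,0.003,0,0,0]'|grep -E 'ee|cont'; done
```

```text
ee_pos: [501.6, -38.8, 41.2]
contact_force: [-0.2, 0.4, 0.2]
ee_pos: [501.6, -38.8, 38.7]
contact_force: [-0.6, 0.6, 0.8]
```

```bash
python3 -m pendant '[0,0,0.002,0,0,0,0,0,0.003,0,0,0]'|grep -E 'ee|cont';  python3 -m pendant '[0,0,0.002,0,0,0,0,0,0.003,0,0,0]'|grep -E 'ee|cont';python3 look.py w33
```

```text
ee_pos: [501.7, -38.9, 37.1]
contact_force: [-7.5, 1.3, 26.2]
ee_pos: [501.8, -38.9, 36.6]
contact_force: [-20.0, 2.5, 64.5]
[501.8 -38.9  36.6] drift [-0.01 -0.01  0.08]
```

View pics/w33.png

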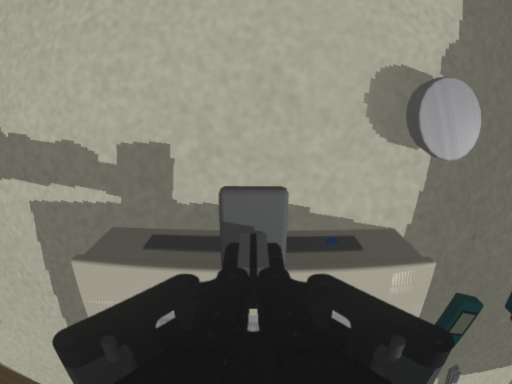

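```bash
python3 -m pendant '[0,0,-0.05,0,0,0,0,0,-0.11,0,0,0,0,0,-0.17,0,0,0,0,0,-0.23,0,0,0,0,0,-0.29,0,0,0,0,0,-0.29,0,0,0]' 1; python3 d.py 480 290 290 185
```

```text
time_s: 45.65
ee_pos: [504.0, -39.1, 271.6]
tool_rot: [-0.183, 3.13, -0.005]
contact_force: [-0.1, -1.1, -2.0]
opening: 0.993
45.65 [504.  -39.1 271.6] [-0.1 -1.1 -2. ] 0.993
[np.float64(-0.0182), np.float64(0.412), np.float64(-0.0243), np.float64(-0.0011), np.float64(0.0019), np.float64(0.0094)]
```

```bash
python3 -m pendant '[-0.018,0.412,-0.024,0,0.002,0.0094,-0.018,0.412,-0.024,0,0.002,0.0094,-0.018,0.412,-0.024,0,0.002,0.0094,-0.018,0.412,-0.024,0,0.002,0.0094,-0.018,0.412,-0.024,0,0.002,0.0094,-0.018,0.412,-0.024,0,0.002,0.0094,-0.018,0.412,-0.024,0,0.002,0.0094,-0.018,0.412,-0.024,0,0.002,0.0094]';python3 -m pendant '[0,0,0,0,0,0,0,0,0,0,0,0]'; python3 look.py w34
```

```text
time_s: 46.45
ee_pos: [477.4, 293.8, 284.3]
tool_rot: [0.142, -3.129, 0.001]
contact_force: [0.4, -0.2, -0.6]
opening: 0.998
time_s: 46.65
ee_pos: [478.1, 289.6, 284.8]
tool_rot: [0.135, -3.13, 0.002]
contact_force: [-0.8, -0.2, 0.0]
opening: 1.0
[478.1 289.6 284.8] drift [ 0.09 -0.18  0.13]
```

View pics/w34.png

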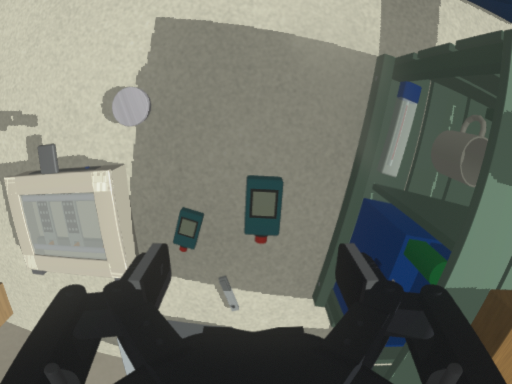

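```bash
python3 - <<'E'
import cv2
im=cv2.imread('pics/w34.png');cv2.imwrite('pics/c34.png',cv2.resize(im[40:320,225:425],None,fx=2.9,fy=2.1*1.0,interpolation=cv2.INTER_CUBIC))
cv2.imwrite('pics/c34t.png',cv2.resize(im[165:255,225:315],None,fx=6.6,fy=6.6,interpolation=cv2.INTER_CUBIC))
E
```

```text
(no output)
```

View pics/c34.png

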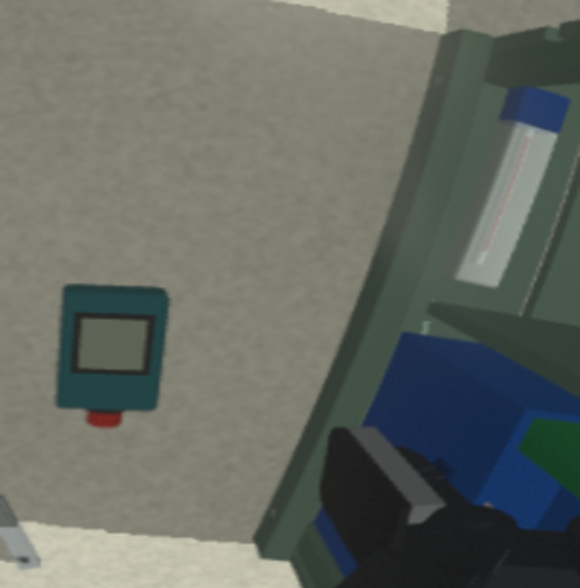

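View pics/c34t.png

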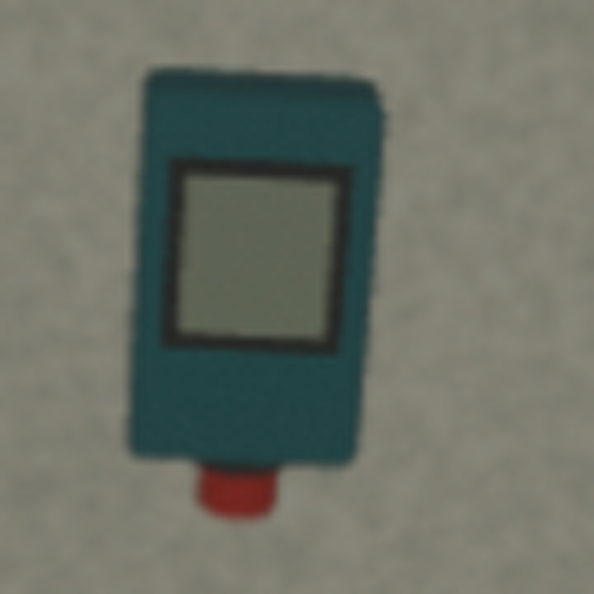

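```bash
python3 - <<'E'
from h import *
import pickle
k,o=pickle.load(open('w34.pkl','rb'))
P=np.array([pix('wrist',225+u/2.9,40+v/2.1,0,k)[:2] for u,v in [(443,35),(385,235),(333,375),(256,552)]]);print(P.round(1))
d=P[-1]-P[0];print('rail dir',np.degrees(np.arctan2(d[1],d[0])), np.linalg.norm(d), 'mid',(P[0]+P[-1])/2)
Q=np.array([pix('wrist',225+u/6.6,165+v/6.6,28,k)[:2] for u,v in [(147,93),(380,103),(130,457),(355,465)]]);print(Q.round(1))
f=(Q[0]+Q[1])/2;b=(Q[2]+Q[3])/2;dd=f-b;print('timer ctr',(f+b)/2,'x ang',np.degrees(np.arctan2(dd[1],dd[0])),'len',np.linalg.norm(dd),np.linalg.norm(Q[0]-Q[1]),np.linalg.norm(Q[2]-Q[3]))
print(pix('wrist',225+237/6.6,165+515/6.6,14,k))
E
```

```text
[[296.4 474.1]
 [456.  457.7]
 [571.7 445.9]
 [748.8 429.9]]
rail dir -5.581214589982181 454.5729392512259 mid [522.62471226 452.03522873]
[[510.5 284.4]
 [508.2 336.9]
 [599.8 287.5]
 [597.4 341.4]]
timer ctr [553.95741953 312.5825366 ] x ang -177.57613125632528 len 89.33565865289079 52.560231551564925 53.94230541815025
[619.74448898 315.46427029  14.        ]
```

```bash
python3 - <<'E'
from h import *
print(ctrl.get_obs()['qpos'])
E
python3 d.py 545 305 170 275
```

```text
[0.39752696 0.3230588  0.25876232 1.51489298 0.00175274 0.31166904]
46.7 [478.2 289.5 285. ] [ 0.5 -0.5 -0.4] 1.003
[np.float64(-0.086), np.float64(0.0123), np.float64(0.143), np.float64(0.0019), np.float64(-0.0024), np.float64(-0.5004)]
```

```bash
python3 -m pendant '[-0.04,0.006,0.05,0,0,-0.2,-0.086,0.0123,0.1,0,-0.002,-0.5,-0.086,0.0123,0.143,0,-0.002,-0.5,-0.086,0.0123,0.143,0,-0.002,-0.5,-0.086,0.0123,0.143,0,-0.002,-0.5,-0.086,0.0123,0.143,0,-0.002,-0.5,-0.086,0.0123,0.143,0,-0.002,-0.5,-0.086,0.0123,0.143,0,-0.002,-0.5]' 1; python3 d.py 554 312.6 100 2.4
```

```text
time_s: 47.5
ee_pos: [545.1, 304.8, 170.2]
tool_rot: [1.889, -2.507, -0.006]
contact_force: [0.1, -0.2, 0.3]
opening: 1.001
47.5 [545.1 304.8 170.2] [ 0.1 -0.2  0.3] 1.001
[np.float64(-0.0125), np.float64(-0.0084), np.float64(0.0877), np.float64(0.0011), np.float64(0.0015), np.float64(-0.6022)]
```

```bash
python3 -m pendant '[-0.012,-0.008,0.03,0,0,-0.5,-0.012,-0.008,0.03,0,0,-0.6,-0.012,-0.008,0.03,0,0,-0.6,-0.012,-0.008,0.03,0,0,-0.6,-0.012,-0.008,0.03,0,0,-0.6,-0.012,-0.008,0.03,0,0,-0.6,-0.012,-0.008,0.03,0,0,-0.6,-0.012,-0.008,0.03,0,0,-0.6]' 1; python3 -m pendant '[0,0,0,0,0,-0.05,0,0,0,0,0,-0.1,0,0,0,0,0,-0.14,0,0,0,0,0,-0.19,0,0,0,0,0,-0.225,0,0,0,0,0,-0.225]'; python3 look.py w35;python3 d.py 554 312.6 100 2.4
```

```text
time_s: 48.3
ee_pos: [553.9, 312.2, 146.2]
tool_rot: [2.977, -1.003, -0.008]
contact_force: [-0.2, 0.3, 0.2]
opening: 0.999
time_s: 48.9
ee_pos: [553.9, 312.4, 146.2]
tool_rot: [-3.139, -0.083, 0.008]
contact_force: [-0.2, 0.6, -0.7]
opening: 1.0
[553.9 312.4 146.2] drift [-0.06  0.2  -0.03]
48.95 [553.8 312.6 146.2] [ 0.1 -0.1 -0. ] 0.999
[np.float64(0.0005), np.float64(0.0001), np.float64(0.0577), np.float64(-0.0005), np.float64(0.0015), np.float64(0.0021)]
```

View pics/w35.png

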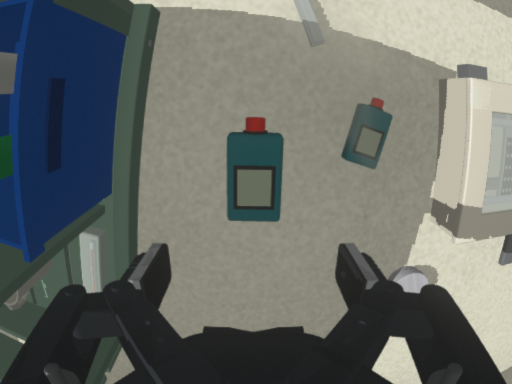

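```bash
python3 - <<'E'
from h import *
import pickle
k,o=pickle.load(open('w35.pkl','rb'))
Q=np.array([pix('wrist',u,v,28,k)[:2] for u,v in [(228,219),(281,219),(228,136),(283,134)]]);print(Q.round(1))
f=(Q[0]+Q[1])/2;b=(Q[2]+Q[3])/2;dd=f-b;print('timer ctr',(f+b)/2,'x ang',np.degrees(np.arctan2(dd[1],dd[0])),'len',np.linalg.norm(dd))
P=np.array([pix('wrist',u,v,0,k)[:2] for u,v in [(158,10),(148,100),(138,200)]]);print(P.round(1))
E
```

```text
[[510.5 337. ]
 [513.4 281.5]
 [597.  339.6]
 [601.8 286.3]]
timer ctr [555.65732227 311.10107132] x ang -177.5601812958841 len 87.5476884350725
[[734.4 425.9]
 [631.8 431.8]
 [515.9 447.3]]
```

```bash
python3 d.py 563 312.4 0 2.4; python3 -m pendant '[0.0118,0.001,0.06,0,0.001,0.002,0.0118,0.001,0.12,0,0.001,0.002,0.0118,0.001,0.17,0,0.001,0.002,0.0118,0.001,0.185,0,0.001,0.002,0.0118,0.001,0.185,0,0.001,0.002]' 0.95; python3 d.py 563 312.4 -24 2.4
```

```text
48.95 [553.8 312.6 146.2] [ 0.1 -0.1 -0. ] 0.999
[np.float64(0.0124), np.float64(0.001), np.float64(0.1826), np.float64(-0.0005), np.float64(0.0015), np.float64(0.0021)]
time_s: 49.45
ee_pos: [561.6, 312.7, -2.8]
tool_rot: [-3.14, -0.068, 0.006]
contact_force: [-0.5, -0.0, 1.2]
opening: 0.948
49.45 [561.6 312.7  -2.8] [-0.5 -0.   1.2] 0.948
[np.float64(0.0018), np.float64(0.0005), np.float64(0.0265), np.float64(-0.0002), np.float64(0.0013), np.float64(0.0005)]
```

```bash
python3 -m pendant '[0.001,0.0005,0.012,0,0.001,0,0.0015,0.0005,0.022,0,0.001,0,0.0015,0.0005,0.026,0,0.001,0,0.0015,0.0005,0.026,0,0.001,0]'|grep -E 'ee|cont'; python3 -m pendant '[0,0,0,0,0,0,0,0,0,0,0,0,0,0,0,0,0,0,0,0,0,0,0,0]' 0.3 40; python3 look.py w36
```

```text
ee_pos: [563.5, 313.1, -22.7]
contact_force: [-0.3, -0.4, 0.2]
time_s: 50.25
ee_pos: [563.7, 313.2, -22.2]
tool_rot: [-3.139, -0.072, -0.003]
contact_force: [-1.4, -1.3, 6.6]
opening: 0.645
[563.7 313.2 -22.2] drift [0.01 0.   0.  ]
```

View pics/w36.png

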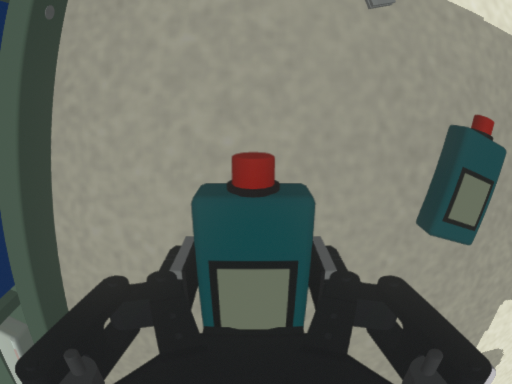

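```bash
python3 -m pendant '[0,0,-0.015,0,0,0,0,0,-0.03,0,0,0,0,0,-0.03,0,0,0]' 0.3 60; python3 d.py 496 365 3 264.3
```

```text
time_s: 50.6
ee_pos: [564.5, 313.5, 3.4]
tool_rot: [-3.138, -0.072, -0.006]
contact_force: [0.7, 0.2, -2.6]
opening: 0.642
50.6 [564.5 313.5   3.4] [ 0.7  0.2 -2.6] 0.642
[np.float64(-0.0826), np.float64(-0.0682), np.float64(0.0003), np.float64(-0.0018), np.float64(-0.0003), np.float64(0.5463)]
```

```bash
python3 -m pendant '[-0.02,-0.02,0,0,0,0.3,-0.04,-0.03,0,0,0,0.5463,-0.0826,-0.068,0,-0.001,0,0.5463,-0.0826,-0.068,0,-0.001,0,0.5463,-0.0826,-0.068,0,-0.001,0,0.5463,-0.0826,-0.068,0,-0.001,0,0.5463,-0.0826,-0.068,0,-0.001,0,0.5463,-0.0826,-0.068,0,-0.001,0,0.5463]'; python3 d.py 496 365 3 264.3
```

```text
time_s: 51.4
ee_pos: [494.8, 364.4, 1.2]
tool_rot: [-2.628, 1.722, -0.0]
contact_force: [-0.6, 0.5, -1.9]
opening: 0.638
51.4 [494.8 364.4   1.2] [-0.6  0.5 -1.9] 0.638
[np.float64(-0.0001), np.float64(-0.0017), np.float64(-0.0022), np.float64(-0.0001), np.float64(0.0), np.float64(0.1624)]
```

```bash
python3 -m pendant '[0,-0.001,0,0,0,0.1624,0,-0.001,0,0,0,0.1624,0,-0.001,0,0,0,0.1624,0,-0.001,0,0,0,0.1624,0,-0.001,0,0,0,0.1624,0,-0.001,0,0,0,0.1624]'; python3 d.py 496 365 3 264.3; python3 look.py w37; python3 - <<'E'
from h import *
s=save('side','s37.png'); t=save('top','t37.png')
cv2.imwrite('pics/s37c.png',cv2.resize(s[180:320,120:320,::-1],None,fx=4,fy=4,interpolation=cv2.INTER_CUBIC))
E
```

```text
time_s: 52.0
ee_pos: [495.6, 364.7, 1.2]
tool_rot: [-2.118, 2.32, -0.0]
contact_force: [0.2, 0.7, -1.7]
opening: 0.637
52.0 [495.6 364.7   1.2] [ 0.2  0.7 -1.7] 0.637
[np.float64(-0.0005), np.float64(-0.0004), np.float64(-0.0022), np.float64(-0.0001), np.float64(0.0), np.float64(0.0026)]
[495.6 364.7   1.2] drift [ 0.03 -0.02 -0.01]
```

View pics/w37.png

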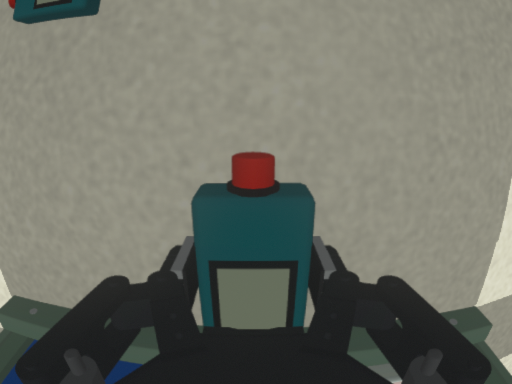

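View pics/t37.png

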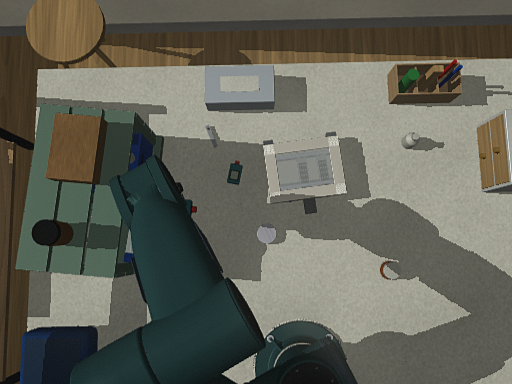

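View pics/s37c.png

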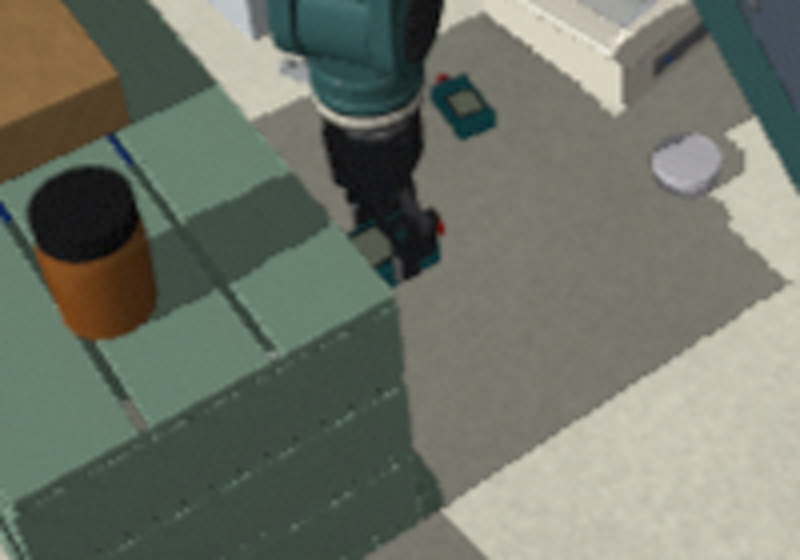

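```bash
python3 -m pendant '[0,0,0.01,0,0,0.0026,0,0,0.02,0,0,0.0026,0,0,0.027,0,0,0.0026,0,0,0.0285,0,0,0.0026,0,0,0.0285,0,0,0.0026]'; python3 d.py 496 365 -22 264.3
```

```text
time_s: 52.65
ee_pos: [495.3, 364.5, -22.0]
tool_rot: [2.106, -2.331, 0.0]
contact_force: [-2.0, -1.4, 0.7]
opening: 0.636
52.65 [495.3 364.5 -22. ] [-2.  -1.4  0.7] 0.636
[np.float64(-0.0007), np.float64(-0.0008), np.float64(0.0), np.float64(0.0001), np.float64(-0.0001), np.float64(-0.0006)]
```

```bash
python3 -m pendant '[0,0,0.001,0,0,0,0,0,0.001,0,0,0]'|grep cont; python3 -m pendant '[0,0,0,0,0,0,0,0,0,0,0,0,0,0,0,0,0,0]' 0.8; python3 -m pendant '[0.01,0,0,0,0,0,0.021,0,0,0,0,0,0.021,0,0,0,0,0]'; python3 -m pendant '[0,0,0,0,0,0,0,0,0,0,0,0,0,0,0,0,0,0,0,0,0,0,0,0]' 0.3 40;python3 look.py w38
```

```text
contact_force: [-6.0, -3.7, 12.1]
time_s: 53.15
ee_pos: [495.7, 364.7, -22.6]
tool_rot: [-2.106, 2.331, -0.0]
contact_force: [0.1, -0.0, -0.4]
opening: 0.804
time_s: 53.45
ee_pos: [493.6, 346.6, -22.5]
tool_rot: [2.104, -2.332, 0.0]
contact_force: [-0.4, -0.1, -0.7]
opening: 0.795
time_s: 53.85
ee_pos: [494.0, 347.7, -22.1]
tool_rot: [-2.106, 2.331, -0.001]
contact_force: [-1.3, -4.6, 6.2]
opening: 0.644
[494.  347.7 -22.1] drift [0.02 0.01 0.02]
```

View pics/w38.png

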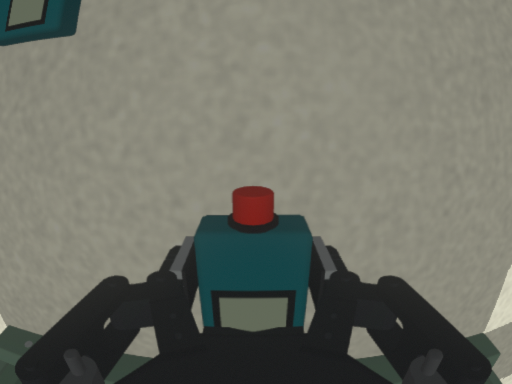

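```bash
python3 -m pendant '[0,0,-0.003,0,0,0,-0.01,0,-0.003,0,0,0,-0.02,0,-0.003,0,0,0,-0.03,0,-0.003,0,0,0,-0.034,0,-0.003,0,0,0,-0.034,0,-0.003,0,0,0]'; python3 -m pendant '[-0.003,0,0,0,0,0,-0.004,0,0,0,0,0]'|grep -E 'ee|cont';
```

```text
time_s: 54.5
ee_pos: [496.3, 374.4, -20.4]
tool_rot: [2.104, -2.33, 0.003]
contact_force: [-0.2, -8.8, 0.3]
opening: 0.644
ee_pos: [495.8, 374.7, -20.7]
contact_force: [-4.1, -30.2, 7.5]
```

```bash
python3 -m pendant '[0.004,0,0,0,0,0,0.004,0,0,0,0,0]'|grep -E 'ee|cont';python3 -m pendant '[0,0,0.0025,0,0,0,0,0,0.0025,0,0,0]'|grep -E 'ee|cont'; python3 look.py w39
```

```text
ee_pos: [496.4, 374.8, -20.3]
contact_force: [-0.6, -4.1, -1.9]
ee_pos: [496.5, 374.8, -22.1]
contact_force: [-1.4, -6.6, 0.7]
[496.5 374.8 -22.1] drift [-0.01 -0.02 -0.01]
```

View pics/w39.png

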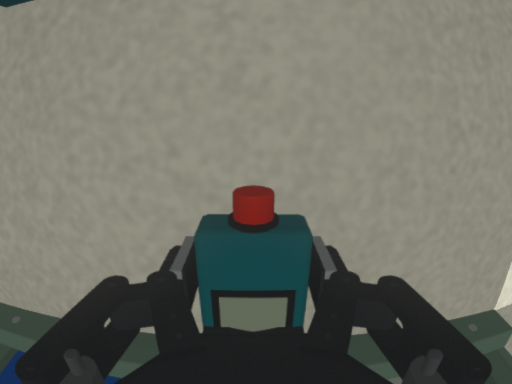

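```bash
python3 -m pendant '[0,0,0,0,0,0,0,0,0,0,0,0,0,0,0,0,0,0]' 0.8; python3 -m pendant '[0,0,-0.04,0,0,0,0,0,-0.08,0,0,0,0.04,0,-0.09,0,0,0,0.085,0,-0.09,0,0,0,0.085,0,-0.09,0,0,0,0.085,0,-0.09,0,0,0]' 0.8; python3 -m pendant '[0,0,0,0,0,0,0,0,0,0,0,0,0,0,0,0,0,0,0,0,0,0,0,0]' 0 40; python3 look.py w40
```

```text
time_s: 55.45
ee_pos: [496.9, 375.5, -21.9]
tool_rot: [-2.106, 2.33, -0.0]
contact_force: [-0.4, 0.2, -0.2]
opening: 0.799
time_s: 56.05
ee_pos: [490.0, 307.2, 50.3]
tool_rot: [-2.104, 2.332, -0.0]
contact_force: [0.4, 1.1, 0.3]
opening: 0.802
time_s: 56.45
ee_pos: [489.7, 307.7, 49.8]
tool_rot: [-2.106, 2.331, -0.0]
contact_force: [-0.0, 0.3, -0.5]
opening: 0.117
[489.7 307.7  49.8] drift [-0.01 -0.07  0.05]
```

View pics/w40.png

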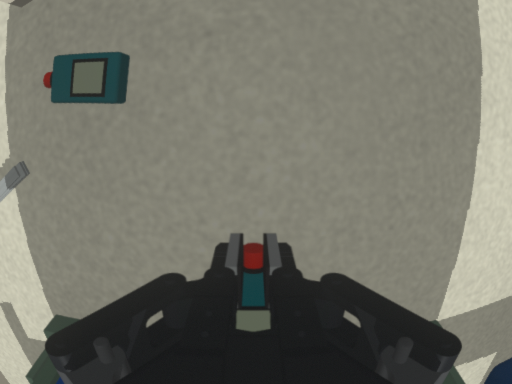

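```bash
python3 -m pendant '[0,0,0.04,0,0,0,0,0,0.07,0,0,0,0,0,0.085,0,0,0,0,0,0.085,0,0,0,0,0,0.085,0,0,0]' 0; python3 -m pendant '[-0.008,0,0,0,0,0,-0.014,0,0,0,0,0,-0.014,0,0,0,0,0]'|grep -E 'ee|cont'; python3 look.py w41
```

```text
time_s: 57.0
ee_pos: [490.2, 307.6, -17.3]
tool_rot: [-2.105, 2.331, -0.001]
contact_force: [-0.7, -1.4, 0.1]
opening: 0.002
ee_pos: [491.4, 319.5, -17.4]
contact_force: [-0.3, -0.2, -0.6]
[491.4 319.5 -17.4] drift [-0.19 -0.4  -0.17]
```

View pics/w41.png

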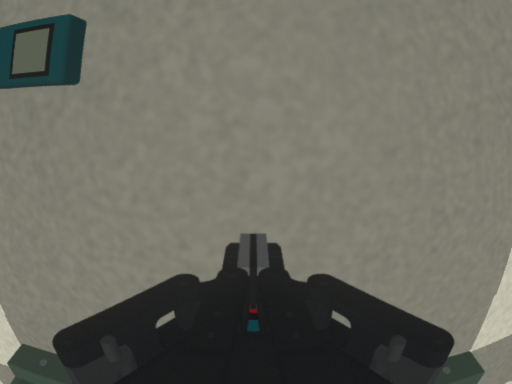

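Aligned. I'll push in small steps and watch the force.

```bash
python3 -m pendant '[-0.004,0,0,0,0,0,-0.005,0,0,0,0,0]'|grep -E 'ee|cont'; python3 -m pendant '[-0.003,0,0,0,0,0,-0.004,0,0,0,0,0]'|grep -E 'ee|cont';python3 -m pendant '[-0.002,0,0,0,0,0,-0.003,0,0,0,0,0]'|grep -E 'ee|cont'
```

```text
ee_pos: [491.4, 322.7, -17.9]
contact_force: [-0.7, 0.8, -0.2]
ee_pos: [491.7, 325.8, -18.1]
contact_force: [-0.1, -0.6, 0.4]
ee_pos: [491.9, 328.2, -18.0]
contact_force: [-0.5, 0.1, -0.5]
```

```bash
for i in 1; do python3 -m pendant '[-0.002,0,0,0,0,0,-0.003,0,0,0,0,0]'|grep -E 'ee|cont';python3 -m pendant '[-0.002,0,0,0,0,0,-0.003,0,0,0,0,0]'|grep -E 'ee|cont';python3 -m pendant '[-0.002,0,0,0,0,0,-0.003,0,0,0,0,0]'|grep -E 'ee|cont';done
```

```text
ee_pos: [492.1, 330.3, -18.1]
contact_force: [0.3, -2.5, 1.4]
ee_pos: [492.4, 332.7, -18.1]
contact_force: [0.6, -2.9, 1.1]
ee_pos: [492.6, 335.1, -18.0]
contact_force: [-0.1, -3.8, 1.2]
```

```bash
python3 -m pendant '[-0.002,0,0,0,0,0,-0.003,0,0,0,0,0]'|grep -E 'ee|cont';python3 -m pendant '[-0.002,0,0,0,0,0,-0.002,0,0,0,0,0,-0.002,0,0,0,0,0]'|grep -E 'ee|cont'
```

```text
ee_pos: [492.7, 337.0, -18.1]
contact_force: [-1.5, -11.8, 4.7]
ee_pos: [492.6, 337.1, -18.1]
contact_force: [-1.9, -18.3, 7.4]
```

```bash
python3 -m pendant '[0,0,0,0,0,0,0,0,0,0,0,0]'|grep -E 'ee|cont';python3 -m pendant '[0.01,0,0,0,0,0,0.03,0,0,0,0,0,0.06,0,0,0,0,0,0.09,0,-0.04,0,0,0,0.13,0,-0.1,0,0,0,0.13,0,-0.2,0,0,0,0.13,0,-0.3,0,0,0]'; python3 look.py w42; python3 - <<'E'
from h import *
s=save('side','s42.png'); t=save('top','t42.png')
cv2.imwrite('pics/t42c.png',cv2.resize(t[100:260,100:360,::-1],None,fx=3,fy=3,interpolation=cv2.INTER_CUBIC))
E
```

```text
ee_pos: [492.6, 337.1, -18.1]
contact_force: [-1.3, -18.2, 7.0]
time_s: 59.95
ee_pos: [482.0, 235.5, 157.5]
tool_rot: [-2.104, 2.332, 0.001]
contact_force: [2.0, 0.1, 0.3]
opening: -0.0
[482.  235.5 157.5] drift [2.64 1.16 7.72]
```

View pics/w42.png

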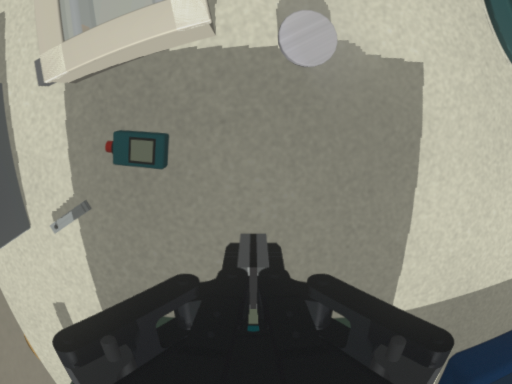

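View pics/t42c.png

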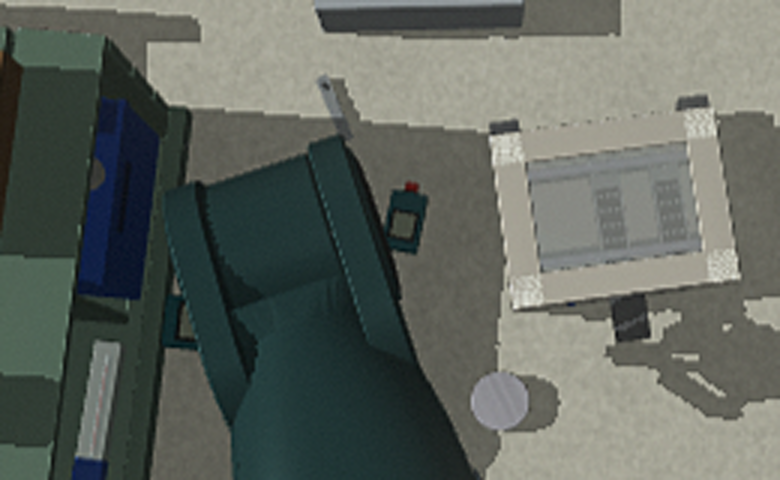

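View pics/s42.png

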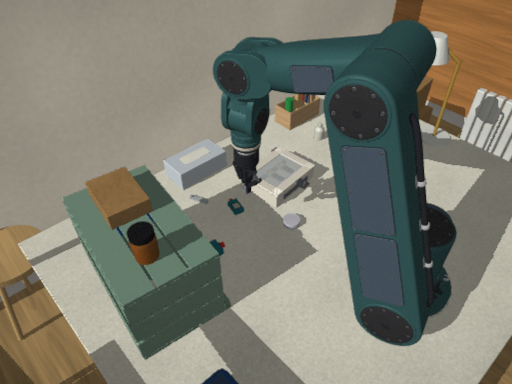

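```bash
python3 d.py 430 60 330 264; 
```

```text
60.1 [484.2 236.9 158.6] [-0.1 -0.1 -0.3] 0.0
[np.float64(0.2262), np.float64(0.0437), np.float64(-0.2153), np.float64(-0.0018), np.float64(0.001), np.float64(0.0009)]
```

```bash
python3 -m pendant '[0.1,0.02,-0.2153,0,0,0,0.2262,0.0437,-0.2153,0,0,0,0.2262,0.0437,-0.2153,0,0,0,0.2262,0.0437,-0.2153,0,0,0,0.2262,0.0437,-0.2153,0,0,0,0.2262,0.0437,-0.2153,0,0,0,0.2262,0.0437,-0.2153,0,0,0,0.2262,0.0437,-0.2153,0,0,0]'; python3 -m pendant '[0,0,0,0,0,0,0,0,0,0,0,0,0,0,0,0,0,0]'|grep ee; python3 - <<'E'
from h import *
s=save('side','s43.png'); t=save('top','t43.png')
cv2.imwrite('pics/t43c.png',cv2.resize(t[100:260,100:360,::-1],None,fx=3,fy=3,interpolation=cv2.INTER_CUBIC))
cv2.imwrite('pics/s43c.png',cv2.resize(s[140:270,180:320,::-1],None,fx=5,fy=4.6,interpolation=cv2.INTER_CUBIC))
E
```

```text
time_s: 60.9
ee_pos: [429.3, 60.8, 326.3]
tool_rot: [2.106, -2.331, -0.002]
contact_force: [-0.0, 0.3, -1.3]
opening: 0.003
ee_pos: [429.3, 60.8, 327.1]
```

View pics/t43c.png

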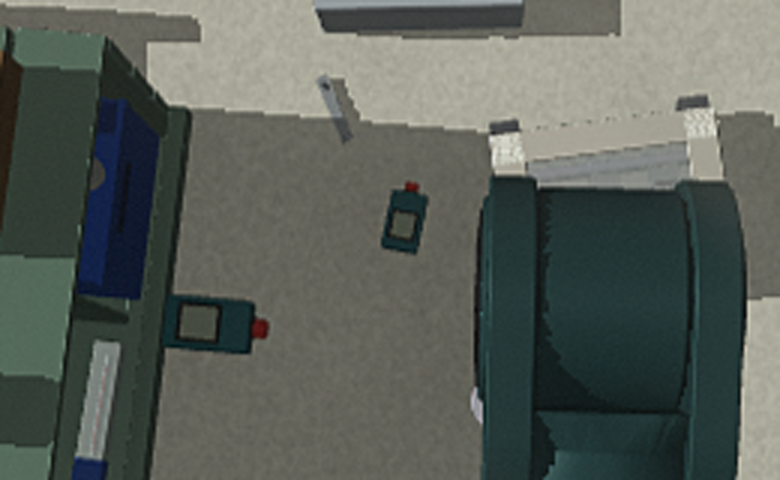

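View pics/s43c.png

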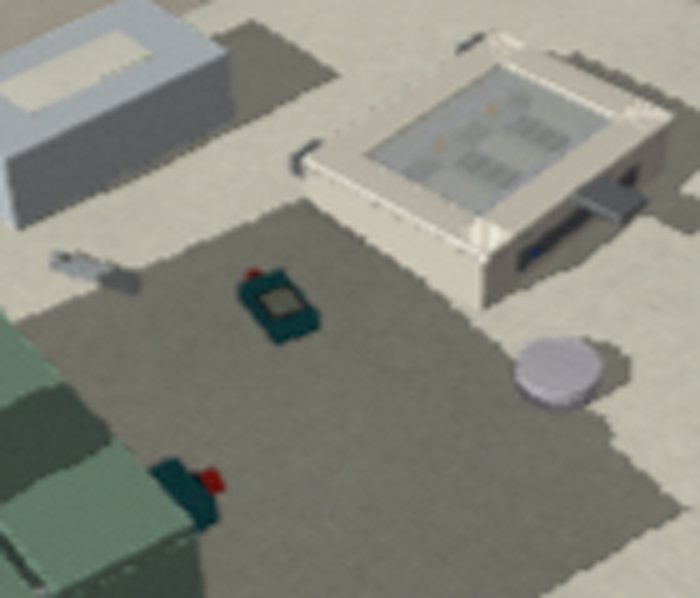

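```bash
python3 -c "
from cell import ctrl
print(ctrl.job_done()); print(ctrl.get_obs()['time_s'])"
```

```text
the job is handed in; nothing more can be done
None
the job is handed in; nothing more can be done
```

I finished every step in order and handed the job in at about 61 s of the 210 s allowed. No verdict came back, so what follows rests on my own checks.

**What I did**
- **Plates:** I opened the lid by its tongue and found only two plates on the table. I seated one on the middle pin and one on the pin to its right, seen from the robot.
- **Lid:** I closed it by the tongue, then pressed it down until it met a hard stop.
- **Timer:** I turned the larger timer and laid its foot end against the rail. I then pushed the plunger until it bottomed out at about 18 N, let it go and moved the arm clear.

**What the last checks showed**
- **Plates and lid:** Both notches sat over their pins in the last picture before the lid closed. The lid looks shut in the side view.
- **Timer:** It lies face up against the rail, square to within about 2° by eye, with the plunger out again.
- **Other things:** The clipper, balm tin and look-alike timer are where they started. The final pictures don't show the other bystanders clearly, but I saw nothing hit them.

**What disagreed**
- **Fingertips:** They turned out to be about 28 mm short of the reported TCP. My first tongue grip and first plate grips closed on air, and I corrected the depth by touch.
- **Crate rail:** It was about 8 mm closer than the pictures suggested; I found it by contact.
- **High forces:** Pressing the lid down peaked at about 65 N at the fingertips. That is under the 120 N wrist limit, and the fingers made the contact, not the gripper's body.

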